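# Unstack the gauges onto their rest pads

## Robot

A 7-joint arm with a two-finger parallel gripper is mounted at the origin on a cart in front of the work surface, level with it; the furniture and walls round the work are solid. World frame = base frame: x ahead of the robot, y to its left, z up, the work surface at z = 0. Lengths are in mm, angles in rad, forces in N, time in s.
With the tool pointing down it reaches from about 400 to 850 mm from the base axis. Payload 10.4 kg.
Tool frame: the origin (TCP) lies on the mounting face of the last link; the fingertips stand 173 mm ahead of it and the grasp point (between the pads) lies 155 mm ahead of it; z points along the fingers, y is the direction in which the jaws open and shut (so a half turn about z gives the same grasp; the last joint's range is limited). The gripper opens to 85 mm and grips with 20 to 120 N. Pads are 22 mm wide; open, the fingers measure 114 mm over their backs; the gripper's body (76 mm by 85 mm) begins 54 mm behind the grasp point. The pads swing forward as they close: fully open they stand 13 mm farther back than shut.
Start: joints at [1.084, 0.332, -0.065, 1.46, 0.022, 1.35, -0.088], TCP at [279.608, -558.974, 404.738] pointing down, gripper open.
Joint ranges: [-2.6, 2.6], [-0.5, 2.12], [-1.47, 1.34], [0.16, 2.42], [-1.27, 4.41], [0.06, 2.06], [-2.6, 2.6]. Speed limits (rad/s): [2.22, 2.22, 2.79, 2.79, 3.14, 3.14, 3.14].

## Interface

Orientations are given as a unit quaternion [w, x, y, z].
In Python, from plant import get_state, read_camera, finish_job, cut_out, spot_point gives the robot as it stands.
- The arm moves only by the shell command python3 -m creep 'ROWS' [FORCE]. ROWS is JSON, a list that holds one entry, the list of rows, each a list of 7 numbers: the shift along the tool's x, y, z in m, then the turn, a rotation vector about the tool's x, y, z in degrees, then the opening, from 0 (shut) to 1 (fully open). In form: [[[x, y, z, wx, wy, wz, jaw], ...]]. A call has 1 to 8 rows; each row shifts and turns the pose as measured when the row begins, along the tool's axes as they then stand; what a row does not reach is not made up. A row lasts 1/8 s, in which the tool goes at most 62.5 mm and 10.7 degrees, less where a joint would pass 70% of its speed; a pose out of reach is approached as far as the arm can. A call with a gripper value outside its range is refused whole. The fingers move at their own pace and stop on an object; FORCE is the grip in N (left out, the last holds). Time passes only in rows, so rows that do not move let the fingers close. It gives the time, the measured TCP pose, the force and the opening at its end, in the units of the state.
- get_state(): the state, without advancing time (a new reading comes with each control period).
- read_camera(name): name is "scene" or "top" or "wrist"; returns a dict with "frame" (400x640x3 uint8, red, green, blue), "camera_matrix" (3x3 intrinsics, pixels), "xyz" and "rotation" of the camera in the world; the wrist camera has in their place "mount" (4x4, takes a point from camera to tool coordinates, whose origin is the TCP and whose axes are the flange's). Camera axes: x right, y up, looking along -z (the intrinsics and any distortion apply to the point x, -y, -z); pixel columns grow to the right and rows downward; lengths in mm; the calibration is good to about 2 mm. A picture is of the moment at which its call begins: read the wrist's pose just before it. There is no depth.
- finish_job(): hands the job in, once; it reports no verdict.
Trained networks look in a picture, given as the dict that the camera call returned (one of the last four; its "shot" number tells which), for a name from the list of things; names that differ only in an ending like _2 or _b are one class to them, and where a whole thing is asked for, a point or a joint stands for the part that bears it (a point fixed in the world has none). Each returns a list of dicts, best first, with "score" (0 to 1); they miss things now and then, are a little off and sometimes report something else, mostly with a low value. They report only what shows in the picture. A call takes as long as a camera call. They do not tell look-alikes from the thing itself.
- cut_out(picture, target): "pixels" (400x640 bool, what is visible of it) and "bbox" ([left, top, width, height] in pixels, round what is visible of it).
- spot_point(picture, target): "point" ([row, column] in pixels: a listed point, or the origin of a listed thing).
The state is a dict: "time_s": time; "qpos": joint angles; "joint_vel": joint speeds; "tau": joint torques, N m; "position": TCP position; "ee_rot": TCP orientation; "ft_force": force on the tool from outside, world axes, zero at the start; "moment": the same for the moment, N m; "gripper_width": finger opening in mm.
Only numpy, scipy, OpenCV 4.12 (cv2) and the standard library are available. Lean on these libraries where they do the work, as an engineer would, in place of code of your own. Each camera call takes 0.05 s, during which the arm holds its last target.

## Task

The measuring things have been left stacked on their little wooden case; take the stack apart from the top down, one thing at a time, and lay each flat, let go, in the middle of its own grey rest pad before you take the next. The three round parts go by size (the steel bush on the smallest round pad, the washer on the middle one, the ring gauge on the largest) and the case goes last, lying square on the oblong pad. Leave the eraser and the dark fork piece where they are.

Things in the scene. Friction and masses are not known exactly. Their poses are not given: they have to be found in the camera images.
- bush_mid (a point): plain turned steel bush, a short upright cylinder 22 mm across and 18 mm high, on top of the stack at the start; the point is its centre, 9 mm above its underside; z is its axis
- washer_part_mid (a point): thick flat steel washer, 34 mm across and 9 mm high, under the bush and upon the ring gauge at the start (not exactly centred); the point is its centre, 4.5 mm above its underside; z is its axis
- ring_mid (a point): steel ring gauge, 49 mm across and 15 mm high, upon the wooden case at the start; the point is its centre, 7.5 mm above its underside; z is its axis
- case_mid (a point): closed wooden case (the lid does not open), 50 mm along its x, 70 mm along its y, 22 mm high, loose on the desk at the bottom of the stack; grip it across its 50 mm width, fingers on the two long sides; the point is its centre, 11 mm above its underside; z is up
- bush_pad_top (a point): flat dark rubber pad with a grey face, fixed on the desk, round, 44 mm across (the smallest round pad), 4 mm thick, on which the bush belongs; the point is the centre of its upper face, 4 mm above the desk
- washer_pad_top (a point): flat dark rubber pad with a grey face, fixed on the desk, round, 58 mm across (the middle round pad), 4 mm thick, on which the washer belongs; the point is the centre of its upper face, 4 mm above the desk
- ring_pad_top (a point): flat dark rubber pad with a grey face, fixed on the desk, round, 72 mm across (the largest round pad), 4 mm thick, on which the ring gauge belongs; the point is the centre of its upper face, 4 mm above the desk
- case_pad_top (a point): flat dark rubber pad with a grey face, fixed on the desk, oblong, 72 mm along its x, 92 mm along its y, 4 mm thick, on which the case, its long side along the pad's long side (either way round), belongs; the point is the centre of its upper face, 4 mm above the desk
- fork_mid (a point): bystander, loose: dark milled fork piece standing on its base, 14 x 22 mm and 30 mm high; the point is its centre, 15 mm above the desk
- eraser_mid (a point): bystander, loose: blue and white eraser, 20 mm along its x, 46 mm along its y, 12 mm high; the point is its centre, 6 mm above the desk
There are look-alikes about, which are no part of the job. Leave any blue look-alike of the part that bears case_mid alone.

How it is judged (in metres and radians):
On the way, in this order (a step that is already met when the one before it is completed fails the run):
1. the bush lies on its own pad, let go (horizontal distance between bush_mid and bush_pad_top below 0.012 m and z of bush_mid in the frame of bush_pad_top between 0.006 and 0.012 m and angle between bush_mid's own z axis and vertical below 0.1 rad and contact force between the fingers and bush below 0.05 N and linear speed of bush below 0.02 m/s), for 0.2 s.
2. the washer lies on its own pad, let go (horizontal distance between washer_part_mid and washer_pad_top below 0.012 m and z of washer_part_mid in the frame of washer_pad_top between 0.0015 and 0.0075 m and angle between washer_part_mid's own z axis and vertical below 0.1 rad and contact force between the fingers and washer_part below 0.05 N and linear speed of washer_part below 0.02 m/s), for 0.2 s.
3. the ring gauge lies on its own pad, let go (horizontal distance between ring_mid and ring_pad_top below 0.012 m and z of ring_mid in the frame of ring_pad_top between 0.0045 and 0.0105 m and angle between ring_mid's own z axis and vertical below 0.1 rad and contact force between the fingers and ring below 0.05 N and linear speed of ring below 0.02 m/s), for 0.2 s.
4. the gauge case lies on its own pad, let go (horizontal distance between case_mid and case_pad_top below 0.014 m and z of case_mid in the frame of case_pad_top between 0.008 and 0.014 m and angle between case_mid's own z axis and vertical below 0.1 rad and contact force between the fingers and case below 0.05 N and angle between the y axis of case_mid and the y axis of case_pad_top, either way round below 0.2 rad and linear speed of case below 0.02 m/s), for 0.2 s.
At the end, for the whole second after the job is handed in: The bush, washer and ring gauge each lie flat on their own round pad within 12 mm of its centre, the case lies flat on the oblong pad within 14 mm of its centre and within 0.2 rad of square; all are let go and at rest (all of step 1 and all of step 2 and all of step 3 and all of step 4); the robot touches nothing.
It fails at once if the fork piece is shifted by more than 15 mm (distance of fork_mid from where it was at the start of the episode above 0.015 m).
It fails at once if the eraser is shifted by more than 15 mm (distance of eraser_mid from where it was at the start of the episode above 0.015 m).
It also fails if it takes over 112 s, if anything falls off the work surface, if the arm or the gripper's body presses on something with over 40 N, if the wrist force passes 120 N, or if a joint passes its speed limit or range.

## Working session

There is one attempt and no reset: what is moved stays moved. The work goes in short steps, Python scripts to look and compute and a shell command to move; the robot and the scene stay as the last step left them, time stands still between calls to the robot, and variables do not carry over. Pictures are saved under pics/ and viewed, and the job is handed in when it is done.

```bash
ls; mkdir -p pics
cat > h.py <<'E'
import numpy as np, cv2, json
from plant import get_state, read_camera, finish_job, cut_out, spot_point
from scipy.spatial.transform import Rotation as R
def save(p,name): cv2.imwrite('pics/'+name+'.png', p['frame'][:,:,::-1])
E
python3 - <<'E'
from h import *
s=get_state(); print({k:np.round(v,3).tolist() for k,v in s.items()})
for n in ['scene','top']:
    p=read_camera(n); save(p,n+'0'); print(n,{k:(np.round(v,3).tolist()) for k,v in p.items() if k!='frame'})
E
```

```text
pics
{'time_s': 0.0, 'qpos': [1.084, 0.333, -0.065, 1.461, 0.022, 1.35, -0.089], 'joint_vel': [0.001, -0.002, 0.001, -0.001, -0.001, -0.001, 0.0], 'tau': [-0.0, -62.545, 0.049, -39.161, 0.016, 0.01, 0.0], 'position': [279.532, -558.864, 403.913], 'ee_rot': [-0.001, 0.973, 0.23, -0.0], 'ft_force': [-0.313, -0.758, -0.198], 'moment': [0.026, 0.027, 0.019], 'gripper_width': 85.384}
scene {'camera_matrix': [[519.669, 0.0, 320.62], [0.0, 519.669, 198.873], [0.0, 0.0, 1.0]], 'xyz': [-427.291, 811.398, 1209.885], 'rotation': [-0.403, -0.18, 0.345, 0.828], 'shot': 1}
top {'camera_matrix': [[405.331, 0.0, 323.347], [0.0, 405.331, 205.662], [0.0, 0.0, 1.0]], 'xyz': [318.278, 105.511, 1089.386], 'rotation': [0.706, 0.072, -0.053, -0.702], 'shot': 2}
```

View pics/scene0.png

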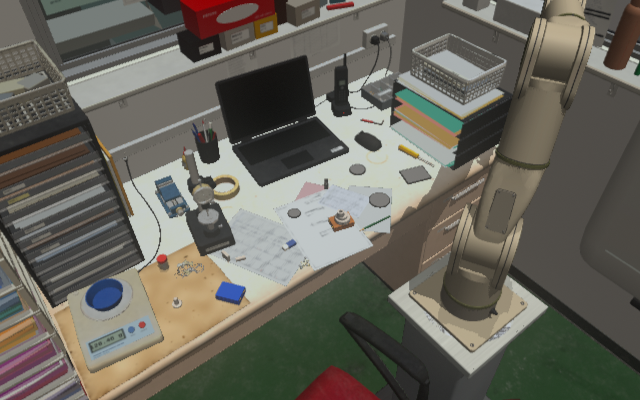

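View pics/top0.png

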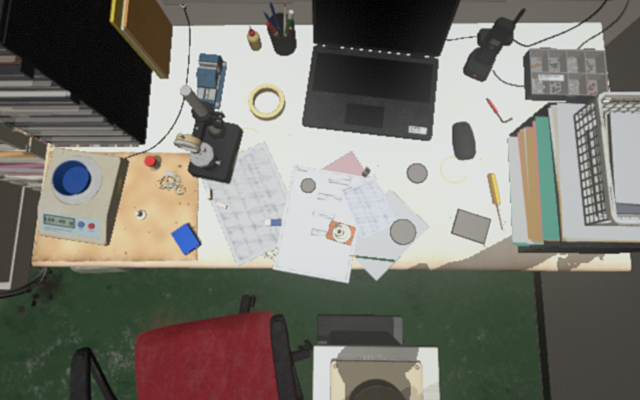

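The top view shows the stack at about (340,232), with the pads at (308,185), (417,173), (402,231) and (470,226). The fork is at (365,172) and the eraser at (275,223). The blue look-alike is at (186,238). Next I'll measure these.

```bash
cat >> h.py <<'E'
def campose(p,s=None):
    if 'mount' in p:
        T=np.eye(4); q=s['ee_rot']; T[:3,:3]=R.from_quat([q[1],q[2],q[3],q[0]]).as_matrix(); T[:3,3]=s['position']
        M=T@np.array(p['mount']); return M[:3,:3],M[:3,3]
    q=p['rotation']; return R.from_quat([q[1],q[2],q[3],q[0]]).as_matrix(), np.array(p['xyz'])
def toworld(p,rc,z,s=None):
    Rm,t=campose(p,s); K=np.array(p['camera_matrix'])
    d=p.get('distortion',None)
    v=np.linalg.inv(K)@[rc[1],rc[0],1.]; d=Rm@np.array([v[0],-v[1],-v[2]])
    return t+d*(z-t[2])/d[2]
def topix(p,X,s=None):
    Rm,t=campose(p,s); c=Rm.T@(np.array(X,float)-t); K=np.array(p['camera_matrix'])
    u=K@[c[0],-c[1],-c[2]]; return u[1]/u[2],u[0]/u[2]
Z=dict(bush_mid=55,washer_part_mid=41.5,ring_mid=29.5,case_mid=11,bush_pad_top=4,washer_pad_top=4,ring_pad_top=4,case_pad_top=4,fork_mid=15,eraser_mid=6)
E
python3 - <<'E'
from h import *
for n in ['top','scene']:
    p=read_camera(n)
    for k,z in Z.items():
        for d in spot_point(p,k)[:3]:
            if d['score']>.2: print(n,k,round(d['score'],2),np.round(d['point'],1),np.round(toworld(p,d['point'],z),1))
E
```

```text
top bush_mid 0.44 [231.9 341.2] [435.1  87.5  55. ]
top bush_mid 0.21 [232.4 340.4] [433.8  89.6  55. ]
top washer_part_mid 0.51 [231.  339.1] [438.9  92.7  41.5]
top ring_mid 0.7 [233.7 340.6] [433.2  88.7  29.5]
top ring_mid 0.38 [185.5 306.5] [562.5 180.2  29.5]
top case_mid 0.91 [237.4 189.7] [423.1 493.9  11. ]
top case_mid 0.61 [234.3 339.2] [433.6  92.1  11. ]
top bush_pad_top 0.6 [188.3 306. ] [560.5 183.2   4. ]
top washer_pad_top 0.8 [173.8 418.9] [ 601.9 -126.3    4. ]
top ring_pad_top 0.79 [232.1 402.4] [441.1 -77.    4. ]
top case_pad_top 0.94 [224.  470.3] [ 463.8 -258.3    4. ]
top case_pad_top 0.52 [235.3 336.7] [431.6  98.7   4. ]
top fork_mid 0.55 [169.9 367.4] [609.8  15.4  15. ]
top eraser_mid 0.6 [223.  274.5] [463.8 266.9   6. ]
scene bush_mid 0.47 [213.8 340. ] [437.9  97.3  55. ]
scene washer_part_mid 0.51 [213.9 341.9] [443.9  84.6  41.5]
scene ring_mid 0.58 [218.6 341.6] [437.6  90.8  29.5]
scene case_mid 0.74 [221.1 338.2] [449.4  94.8  11. ]
scene case_mid 0.62 [199.6 377.8] [443.7 -68.3  11. ]
scene bush_pad_top 0.55 [209.6 293.7] [585.3 171.7   4. ]
scene washer_pad_top 0.65 [169.8 357.4] [ 605.5 -118.6    4. ]
scene ring_pad_top 0.48 [202.7 378.1] [437.2 -64.4   4. ]
scene ring_pad_top 0.45 [220.5 340.5] [452.   83.3   4. ]
scene case_pad_top 0.84 [173.5 415.7] [ 463.2 -264.     4. ]
scene fork_mid 0.6 [181.5 327. ] [614.8  10.2  15. ]
scene eraser_mid 0.49 [239.5 288.8] [487.4 259.8   6. ]
```

```bash
cat >> h.py <<'E'
def delta(x,y,z,yaw_deg,n=None):
    "TCP target (world mm), tool x heading yaw in world, pointing down; prints tool-frame shift m & rotvec deg"
    s=get_state(); q=s['ee_rot']; Rc=R.from_quat([q[1],q[2],q[3],q[0]])
    Rt=R.from_euler('z',yaw_deg,degrees=True)*R.from_euler('x',180,degrees=True)
    d=Rc.inv().apply(np.array([x,y,z])-s['position'])/1000; w=(Rc.inv()*Rt).as_rotvec(degrees=True)
    print('delta',np.round(d,4),np.round(w,2),'pos',np.round(s['position'],1),'yaw',round(yaw(s),2),'w',round(s['gripper_width'],1),'t',round(s['time_s'],2),'minrows',max(np.linalg.norm(d)/.0625,np.linalg.norm(w)/10.7))
def yaw(s):
    q=s['ee_rot']; X=R.from_quat([q[1],q[2],q[3],q[0]]).as_matrix()[:,0]; return np.degrees(np.arctan2(X[1],X[0]))
E
python3 - <<'E'
from h import *
s=get_state();p=read_camera('wrist'); save(p,'w0'); print(np.round(p['mount'],3), np.round(p['camera_matrix'],1),[k for k in p])
print('yaw',yaw(s)); delta(440,-80,420,0)
E
```

```text
[[ 0.     0.954  0.3   76.852]
 [ 1.    -0.     0.    -0.906]
 [ 0.     0.3   -0.954 30.38 ]
 [ 0.     0.     0.     1.   ]] [[299.7   0.  319.8]
 [  0.  299.7 202.3]
 [  0.    0.    1. ]] ['frame', 'camera_matrix', 'mount', 'shot']
yaw 26.5738939497832
delta [ 0.3577 -0.3566 -0.0153] [ 0.   -0.   26.57] pos [ 279.6 -559.   404.7] yaw 26.57 w 85.3 t 1.25 minrows 8.085744504168668
```

View pics/w0.png

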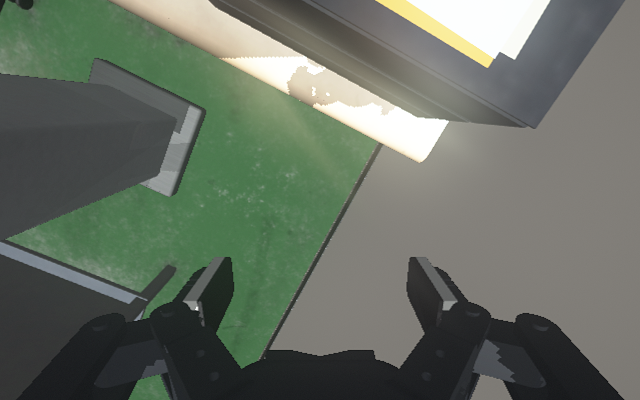

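The wrist camera looks back past the fingers, and image-up is tool +x. I'll move sideways first to clear the folders.

```bash
python3 -m creep '[[[0.0246,-0.0492,0,0,0,0,1],[0.0246,-0.0492,0,0,0,0,1],[0.0246,-0.0492,0,0,0,0,1],[0.0246,-0.0492,0,0,0,0,1],[0.0246,-0.0492,0,0,0,0,1],[0.0246,-0.0492,0,0,0,0,1]]]' && python3 -c "
from h import *
delta(440,-80,420,0)"
```

```text
time_s: 2.0
position: [279.2, -221.9, 403.3]
ee_rot: [0.001, 0.974, 0.228, -0.0]
ft_force: [0.3, -0.8, -0.3]
gripper_width: 85.4
delta [ 0.2071 -0.0558 -0.0169] [7.000e-02 2.000e-02 2.634e+01] pos [ 279.2 -221.9  403.3] yaw 26.34 w 85.4 t 2.0 minrows 3.442171179366003
```

```bash
python3 -m creep '[[[0.0518,-0.014,-0.0042,0,0,0,1],[0.0518,-0.014,-0.0042,0,0,0,1],[0.0518,-0.014,-0.0042,0,0,0,1],[0.0518,-0.014,-0.0042,0,0,0,1],[0,0,0,0,0,8.8,1],[0,0,0,0,0,8.8,1],[0,0,0,0,0,8.8,1],[0,0,0,0,0,0,1]]]'
python3 - <<'E'
from h import *
s=get_state();p=read_camera('wrist'); save(p,'w1'); delta(435,90,420,0)
for k in ['ring_pad_top','washer_pad_top','case_pad_top','fork_mid','bush_mid','washer_part_mid','ring_mid','case_mid']:
    for d in spot_point(p,k)[:2]:
        if d['score']>.2: print(k,round(d['score'],2),np.round(d['point'],1),np.round(toworld(p,d['point'],Z[k],s),1))
E
```

```text
time_s: 3.0
position: [443.7, -69.5, 422.5]
ee_rot: [0.003, 1.0, -0.004, 0.003]
ft_force: [0.4, -0.0, 0.5]
gripper_width: 85.5
delta [-0.0098 -0.1594  0.0016] [ 0.3  -0.33 -0.37] pos [443.7 -69.5 422.5] yaw -0.36 w 85.7 t 3.05 minrows 2.5559990441837495
ring_pad_top 0.63 [170.2 326.2] [444.6 -79.    4. ]
washer_pad_top 0.75 [ 29.2 362.1] [ 608.7 -120.7    4. ]
washer_pad_top 0.75 [ 31.9 233.8] [607.1  27.2   4. ]
case_pad_top 0.96 [158.8 459.3] [ 458.  -252.2    4. ]
bush_mid 0.87 [186.8 174.8] [436.7  97.6  55. ]
washer_part_mid 0.73 [183.9 185.1] [436.8  91.4  41.5]
ring_mid 0.97 [183.8 191.2] [434.   89.3  29.5]
case_mid 0.98 [175.8 196.4] [440.1  89.2  11. ]
```

View pics/w1.png

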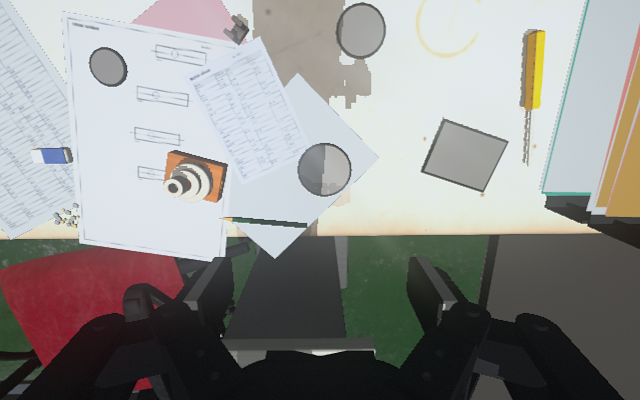

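The wrist view shows everything: bush pad (108,66), washer pad (360,30), ring pad (324,169), case pad (464,155), stack about (190,180), fork (237,27) and eraser (52,155). I'll measure with masks.

```bash
cat >> h.py <<'E'
def maskworld(p,mask,z,s):
    m=mask.astype(np.uint8); n,l,st,c=cv2.connectedComponentsWithStats(m)
    m=(l==1+np.argmax(st[1:,4])).astype(np.uint8)
    cs,_=cv2.findContours(m,cv2.RETR_EXTERNAL,cv2.CHAIN_APPROX_NONE); c=max(cs,key=cv2.contourArea)[:,0,:]
    W=np.array([toworld(p,(a[1],a[0]),z,s)[:2] for a in c],np.float32)
    (cx,cy),r=cv2.minEnclosingCircle(W); rect=cv2.minAreaRect(W)
    M=cv2.moments(W.reshape(-1,1,2)); cen=(M['m10']/M['m00'],M['m01']/M['m00'])
    return np.round(cen,1),round(2*np.sqrt(abs(M['m00'])/np.pi),1),[np.round(x,1) for x in rect]
ZT=dict(bush_mid=64,washer_part_mid=46,ring_mid=37,case_mid=22,bush_pad_top=4,washer_pad_top=4,ring_pad_top=4,case_pad_top=4,fork_mid=15,eraser_mid=12)
E
python3 - <<'E'
from h import *
s=get_state();p=read_camera('wrist')
for k in ZT:
    for d in cut_out(p,k)[:3]:
        if d['score']>.3 and d['pixels'].sum()>20: print(k,round(d['score'],2),d['bbox'],maskworld(p,d['pixels'],ZT[k],s))
E
```

```text
bush_mid 0.85 [160.4, 176.9, 30.7, 22.1] (array([439.8,  92.5]), np.float64(24.9), [array([439.6,  92.3]), array([21. , 29.4]), np.float64(24.9)])
washer_part_mid 0.77 [173.4, 168.0, 28.9, 30.6] (array([440.9,  82.8]), np.float64(23.9), [array([439.9,  84.8]), array([33.4, 27.3]), np.float64(12.5)])
ring_mid 0.63 [169.6, 161.8, 43.5, 42.3] (array([441. ,  77.3]), np.float64(32.4), [array([439.3,  82.7]), array([48.9, 45.3]), np.float64(21.4)])
case_mid 0.64 [164.5, 150.5, 62.2, 51.8] (array([448.4,  79.5]), np.float64(45.9), [array([442.2,  87.2]), array([74.6, 54.4]), np.float64(72.2)])
bush_pad_top 0.88 [89.6, 47.4, 36.4, 41.1] (array([571.2, 180.9]), np.float64(43.0), [array([571.3, 180.7]), array([44.1, 42.5]), np.float64(89.5)])
washer_pad_top 0.66 [336.5, 3.9, 49.2, 57.5] (array([ 606.6, -118.7]), np.float64(55.7), [array([ 606.7, -118.7]), array([56.1, 54.6]), np.float64(3.1)])
washer_pad_top 0.45 [299.2, 145.2, 51.6, 50.2] (array([445. , -75.6]), np.float64(70.9), [array([444.7, -75.8]), array([70.7, 71. ]), np.float64(62.1)])
ring_pad_top 0.59 [298.8, 145.0, 51.8, 51.5] (array([445.1, -75.7]), np.float64(70.7), [array([445.2, -75.5]), array([69.9, 71.7]), np.float64(89.4)])
case_pad_top 0.57 [414.8, 122.1, 97.1, 73.4] (array([ 460.6, -256.9]), np.float64(90.9), [array([ 460.7, -256.7]), array([93.4, 73.6]), np.float64(71.6)])
fork_mid 0.81 [218.3, 15.2, 30.2, 32.7] (array([605.2,  21.4]), np.float64(23.3), [array([605.9,  22.2]), array([23.6, 23.2]), np.float64(50.3)])
eraser_mid 0.69 [28.5, 147.9, 45.3, 15.8] (array([468.2, 268. ]), np.float64(34.7), [array([468.7, 268.2]), array([51.8, 20.2]), np.float64(89.5)])
```

```bash
python3 -m creep '[[[-0.001,-0.053,0.03,0,0,0,1],[-0.001,-0.053,0.03,0,0,0,1],[-0.001,-0.053,0.03,0.3,-0.3,-0.4,1],[0,0,0,0,0,0,1]]]'
python3 - <<'E'
from h import *
delta(440,90,330,0)
s=get_state();p=read_camera('wrist'); save(p,'w2')
for k in ['bush_mid','washer_part_mid','ring_mid','case_mid']:
    for d in spot_point(p,k)[:2]:
        if d['score']>.2: print(k,round(d['score'],2),np.round(d['point'],1),np.round(toworld(p,d['point'],Z[k],s),1))
    for d in cut_out(p,k)[:2]:
        if d['score']>.3 and d['pixels'].sum()>20: print(k,round(d['score'],2),d['bbox'],maskworld(p,d['pixels'],ZT[k],s))
E
```

```text
time_s: 4.5
position: [443.1, 92.6, 329.8]
ee_rot: [-0.0, 1.0, -0.003, 0.002]
ft_force: [-0.1, -0.5, -0.7]
gripper_width: 85.3
delta [-0.0031  0.0026 -0.0002] [-0.03 -0.2  -0.3 ] pos [443.1  92.6 329.8] yaw -0.3 w 85.3 t 4.5 minrows 0.06467957460243501
bush_mid 0.63 [211.3 317.6] [435.5  95.7  55. ]
bush_mid 0.95 [305.2, 196.3, 26.6, 29.4] (array([440.4,  95.9]), np.float64(23.2), [array([440.4,  95.7]), array([20.8, 24.5]), np.float64(89.7)])
washer_part_mid 0.88 [203.7 323.6] [438.   90.3  41.5]
washer_part_mid 0.77 [306.0, 186.2, 38.3, 35.8] (array([443.2,  85. ]), np.float64(23.2), [array([441.8,  87.3]), array([35.2, 26.3]), np.float64(39.1)])
ring_mid 0.86 [203.9 324. ] [434.1  89.8  29.5]
ring_mid 0.57 [299.2, 176.5, 53.1, 54.8] (array([442.5,  85.8]), np.float64(31.7), [array([438.,  89.]), array([48. , 50.9]), np.float64(89.7)])
case_mid 0.76 [194.1 323.9] [438.5  89.7  11. ]
case_mid 0.9 [283.7, 159.2, 81.3, 67.9] (array([449.2,  93. ]), np.float64(45.6), [array([442.3,  90.4]), array([71.6, 54. ]), np.float64(74.3)])
```

View pics/w2.png

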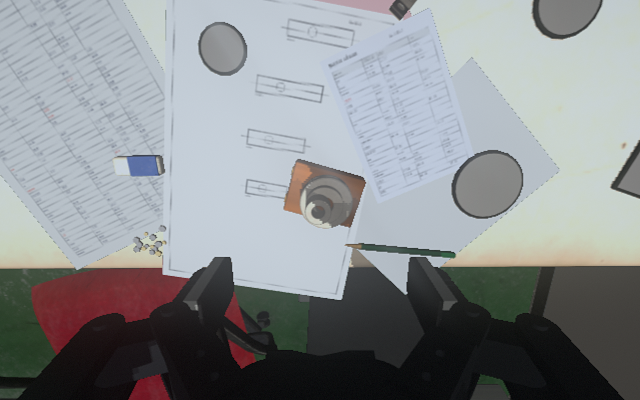

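Run:
```python
from h import *
im=cv2.imread('pics/w2.png')[150:240,270:380]; cv2.imwrite('pics/c2.png',cv2.resize(im,None,fx=6,fy=6,interpolation=cv2.INTER_CUBIC))
```

```text
(no output)
```

View pics/c2.png

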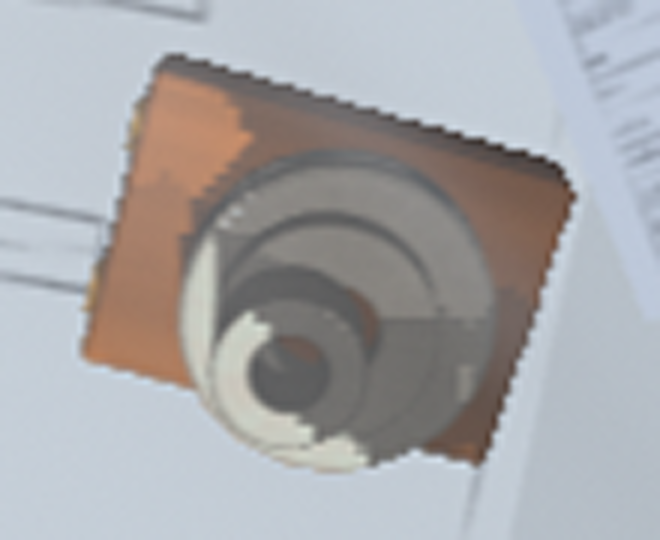

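Run:
```python
from h import *
s=get_state();p=read_camera('wrist')
for n,c,z in [('bush',(290,372),64),('washer',(330,324),46),('ring',(338,308),37),('cA',(160,65),22),('cB',(575,180),22),('cC',(485,462),22),('cD',(85,355),22)]:
    print(n,np.round(toworld(p,(150+c[1]/6,270+c[0]/6),z,s),1))
pc=[toworld(p,(150+c[1]/6,270+c[0]/6),22,s) for c in [(160,75),(573,190),(485,462),(85,355)]]
print(np.mean(pc,0),[np.degrees(np.arctan2(*(a-b)[1::-1])) for a,b in [(pc[0],pc[1]),(pc[3],pc[2]),(pc[0],pc[3]),(pc[1],pc[2])]])
delta(439.5,95,270,0)
```

```text
bush [439.6  90.3  64. ]
washer [441.   84.4  46. ]
ring [440.7  83.   37. ]
cA [476.2 110.2  22. ]
cB [457.   44.8  22. ]
cC [409.   58.3  22. ]
cD [428.7 124.2  22. ]
[441.89017538  84.485835    22.        ] [np.float64(73.52454700237152), np.float64(73.36281657190575), np.float64(-16.86974186037699), np.float64(-15.912699801079842)]
delta [-0.0054 -0.0065  0.0617] [ 0.07 -0.4  -0.73] pos [444.4  88.5 331.7] yaw -0.73 w 85.2 t 5.0 minrows 0.9963441451549181
```

Run:
```python
from h import *
for i in range(4):
    s=get_state(); print(np.round(s['position'],2),np.round(s['qpos'],4),round(yaw(s),2)); read_camera('top')
```

```text
[444.42  88.5  331.74] [ 0.5379  0.0665 -0.8484  1.9549  0.0586  1.1371 -1.9173] -0.73
[444.39  88.63 331.68] [ 0.5378  0.0666 -0.8486  1.9549  0.0586  1.137  -1.9174] -0.72
[444.35  88.78 331.63] [ 0.5376  0.0668 -0.8487  1.955   0.0586  1.137  -1.9174] -0.7
[444.33  88.85 331.58] [ 0.5375  0.0669 -0.8488  1.955   0.0587  1.137  -1.9174] -0.69
```

```bash
python3 -m creep '[[[-0.0049,-0.006,0.02,0,-0.4,-0.7,1],[0,0,0,0,0,0,1],[0,0,0,0,0,0,1]]]'
python3 - <<'E'
from h import *
s=get_state();p=read_camera('wrist');save(p,'w3'); delta(439,95,270,0)
for k in ['bush_mid','washer_part_mid','ring_mid','case_mid']:
    for d in spot_point(p,k)[:2]:
        if d['score']>.2: print(k,round(d['score'],2),np.round(d['point'],1),np.round(toworld(p,d['point'],Z[k],s),1))
    for d in cut_out(p,k)[:2]:
        if d['score']>.3 and d['pixels'].sum()>20: print(k,round(d['score'],2),d['bbox'],maskworld(p,d['pixels'],ZT[k],s))
im=p['frame'][170:270,260:390,::-1]; cv2.imwrite('pics/c3.png',cv2.resize(im,None,fx=6,fy=6,interpolation=cv2.INTER_CUBIC))
E
```

```text
time_s: 5.58
position: [439.0, 95.4, 309.7]
ee_rot: [0.0, 1.0, 0.001, -0.001]
ft_force: [-0.4, 0.1, 0.7]
gripper_width: 85.7
delta [0.0002 0.0004 0.0396] [0.06 0.12 0.09] pos [438.9  95.4 309.6] yaw 0.09 w 85.2 t 5.62 minrows 0.6344036996749051
bush_mid 0.64 [210.5 315.9] [437.6  99.3  55. ]
bush_mid 0.56 [305.0, 194.7, 31.7, 36.4] (array([440.1,  95.8]), np.float64(23.8), [array([440.1,  96. ]), array([25.8, 21.4]), np.float64(0.1)])
washer_part_mid 0.7 [203.9 326.8] [438.8  90.3  41.5]
washer_part_mid 0.97 [308.1, 183.9, 39.9, 43.7] (array([443.2,  85.4]), np.float64(22.4), [array([441.3,  87.1]), array([35.3, 24.8]), np.float64(37.6)])
ring_mid 0.88 [300.1, 174.3, 56.7, 57.2] (array([443.2,  85.8]), np.float64(30.4), [array([438.7,  88.5]), array([50.1, 47.9]), np.float64(49.8)])
case_mid 0.74 [282.2, 153.6, 87.9, 77.1] (array([450.4,  93.9]), np.float64(43.8), [array([442.1,  90.3]), array([71.4, 52.9]), np.float64(74.2)])
```

View pics/c3.png

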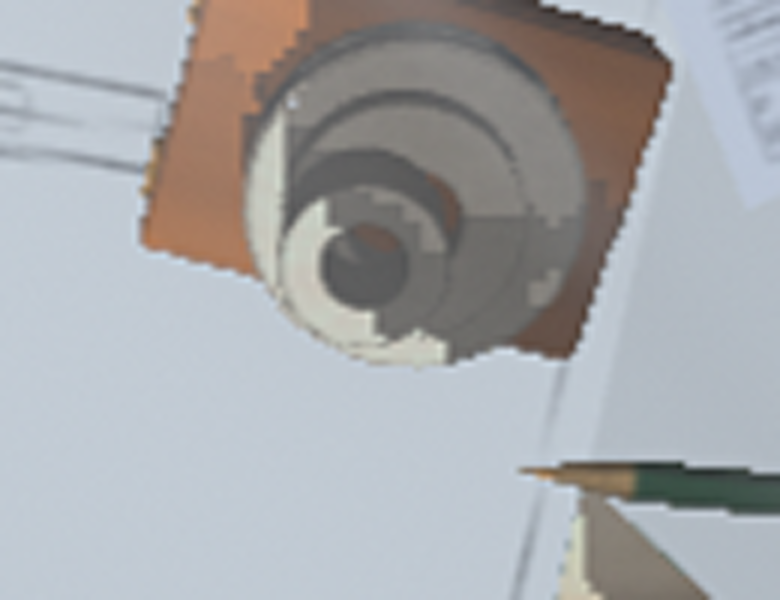

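```bash
python3 -m creep '[[[0.0003,0,0.035,0,0,0,0.6],[0,0,0.035,0,0,0,0.6],[0,0,0.01,0,0,0,0.6],[0,0,0,0,0,0,0.6]]]' 30
python3 - <<'E'
from h import *
s=get_state();p=read_camera('wrist');save(p,'w4'); delta(439.5,95,221,0)
E
```

```text
time_s: 6.52
position: [440.4, 95.1, 229.6]
ee_rot: [0.001, 1.0, 0.0, 0.001]
ft_force: [1.4, -0.6, 0.7]
gripper_width: 51.5
delta [-0.0011  0.0001  0.009 ] [ 0.06 -0.15  0.01] pos [440.5  95.2 230. ] yaw 0.01 w 51.3 t 6.58 minrows 0.145574309725977
```

View pics/w4.png

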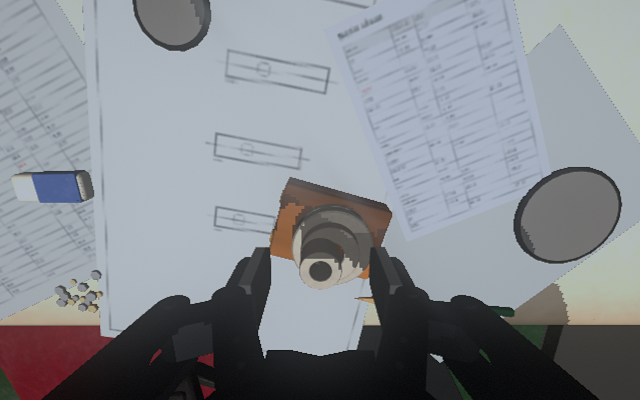

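The bush top is at (320,271), between the fingers. Descending to grip.

```bash
python3 -m creep '[[[-0.0011,0,0.009,0,0,0,0.6],[0,0,0,0,0,0,0.6],[0,0,0.0005,0,0,0,0.15],[0,0,0,0,0,0,0.15],[0,0,0,0,0,0,0.1],[0,0,0,0,0,0,0.1]]]' 30
python3 - <<'E'
from h import *
s=get_state();p=read_camera('wrist');save(p,'w5'); delta(439.5,95,221,0)
E
```

```text
time_s: 7.32
position: [440.4, 95.2, 222.5]
ee_rot: [0.001, 1.0, -0.0, 0.003]
ft_force: [0.0, 0.3, -0.4]
gripper_width: 20.6
delta [-0.001   0.0002  0.0015] [ 0.1  -0.39 -0.02] pos [440.5  95.2 222.5] yaw -0.02 w 20.9 t 7.38 minrows 0.03772456320354347
```

View pics/w5.png

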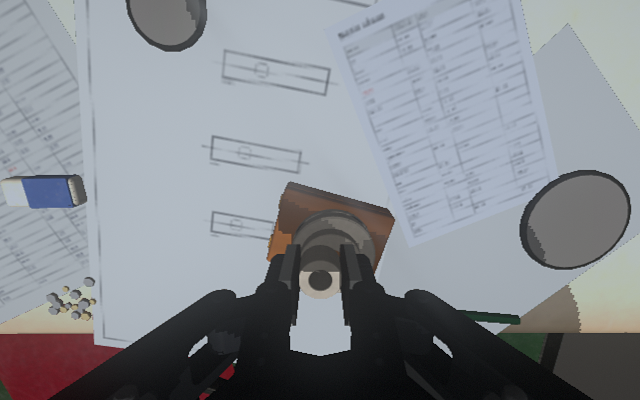

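```bash
python3 -m creep '[[[0,0,-0.02,0,0,0,0.1],[0,0,-0.03,0,0,0,0.1],[0,0,-0.01,0,-0.4,0,0.1],[0,0,0,0,0,0,0.1]]]'
python3 - <<'E'
from h import *
s=get_state();p=read_camera('wrist');save(p,'w6'); delta(571,181,280,0)
for k in ['bush_mid','bush_pad_top']:
    for d in cut_out(p,k)[:2]:
        if d['score']>.3 and d['pixels'].sum()>20: print(k,round(d['score'],2),d['bbox'],maskworld(p,d['pixels'],ZT[k],s))
E
```

```text
time_s: 7.88
position: [439.6, 95.1, 283.1]
ee_rot: [0.001, 1.0, -0.0, -0.001]
ft_force: [-0.9, 0.4, -1.2]
gripper_width: 20.6
delta [ 0.1315 -0.0859  0.0021] [ 0.1   0.17 -0.01] pos [439.5  95.1 282.6] yaw -0.01 w 20.4 t 7.92 minrows 2.513423946495761
bush_mid 0.85 [296.4, 247.5, 47.7, 53.1] (array([403.4,  95.9]), np.float64(36.3), [array([403.5,  95.9]), array([29.6, 42. ]), np.float64(90.0)])
bush_pad_top 0.89 [173.5, 0.0, 60.2, 60.5] (array([570.4, 180.3]), np.float64(42.4), [array([569.7, 180.4]), array([39.2, 43.7]), np.float64(0.0)])
```

View pics/w6.png

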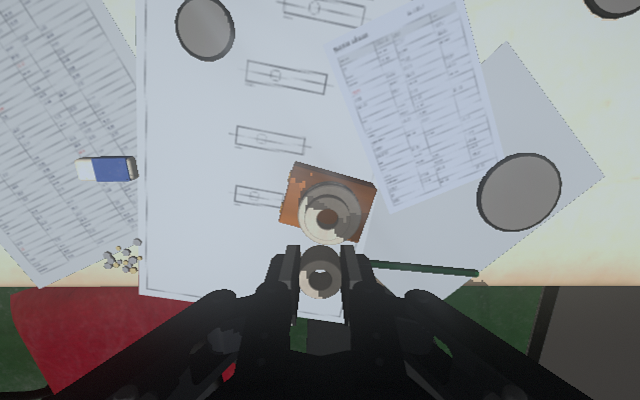

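The bush is held and lifted. It shows at (320,280), between the fingers.

```bash
python3 -m creep '[[[0.044,-0.0287,0,0,0.1,0,0.1],[0.044,-0.0287,0,0,0,0,0.1],[0.044,-0.0287,0,0,0,0,0.1],[0,0,0,0,0,0,0.1],[0,0,0,0,0,0,0.1]]]'
python3 - <<'E'
from h import *
s=get_state();p=read_camera('wrist');save(p,'w7'); delta(571,181,240,0)
for k,z in [('bush_mid',s['position'][2]-222.5+64),('bush_pad_top',4)]:
    for d in cut_out(p,k)[:2]:
        if d['score']>.3 and d['pixels'].sum()>20: print(k,round(d['score'],2),d['bbox'],maskworld(p,d['pixels'],z,s))
E
```

```text
time_s: 8.65
position: [573.8, 182.1, 274.3]
ee_rot: [0.003, 1.0, -0.001, -0.005]
ft_force: [-0.4, -0.2, -0.9]
gripper_width: 20.5
delta [-0.0023  0.0007  0.0345] [ 0.32  0.58 -0.17] pos [573.7 181.9 274.5] yaw -0.18 w 20.3 t 8.7 minrows 0.5537811374288562
bush_mid 0.76 [297.2, 246.3, 43.8, 55.3] (array([572.4, 182.3]), np.float64(25.2), [array([572.8, 181.9]), array([20.6, 29.2]), np.float64(89.6)])
bush_pad_top 0.96 [295.3, 177.8, 51.3, 48.7] (array([571.7, 180.8]), np.float64(42.6), [array([571.7, 180.8]), array([42.9, 42.4]), np.float64(89.8)])
```

View pics/w7.png

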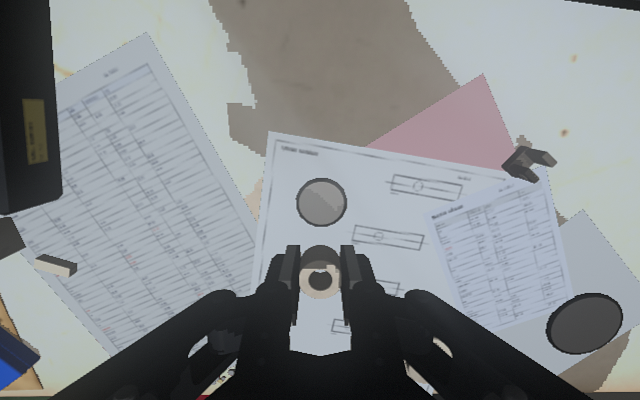

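```bash
python3 -m creep '[[[-0.0015,0.0007,0.035,0.3,0.6,-0.2,0.1],[0,0,0.04,0,0,0,0.1],[0,0,0.01,0,0,0,0.1],[0,0,0,0,0,0,0.1],[0,0,0,0,0,0,0.1]]]' && python3 -c "
from h import *
delta(572,181,181,0)"
```

```text
time_s: 9.43
position: [572.2, 178.1, 193.6]
ee_rot: [0.001, 1.0, -0.002, 0.005]
ft_force: [-0.6, 0.1, -0.0]
gripper_width: 20.5
delta [-0.0003 -0.003   0.0126] [ 0.14 -0.55 -0.18] pos [572.2 178.1 193.6] yaw -0.18 w 20.5 t 9.43 minrows 0.20692704967325568
```

```bash
python3 -m creep '[[[-0.0003,-0.003,0.010,0.1,-0.5,-0.2,0.1],[0,0,0,0,0,0,0.1],[0,0,0,0,0,0,0.1]]]' && python3 -c "
from h import *
delta(572,181,181,0)"
```

```text
time_s: 9.8
position: [572.7, 181.6, 185.1]
ee_rot: [-0.0, 1.0, 0.0, 0.002]
ft_force: [0.5, 0.4, -1.4]
gripper_width: 20.7
delta [-0.0007  0.0006  0.0041] [-0.01 -0.19  0.03] pos [572.7 181.6 185.1] yaw 0.03 w 20.7 t 9.8 minrows 0.0668536749535383
```

```bash
python3 -m creep '[[[-0.0007,0.0006,0.0038,0,-0.2,0,0.1],[0,0,0.0,0,0,0,0.1],[0,0,0,0,0,0,0.1]]]' && python3 -c "
from h import *
delta(572,181,180.5,0)"
```

```text
time_s: 10.18
position: [572.0, 181.0, 181.1]
ee_rot: [-0.0, 1.0, 0.0, -0.0]
ft_force: [0.2, -0.4, -0.4]
gripper_width: 20.4
delta [0.     0.     0.0006] [-0.01  0.02  0.03] pos [572.  181.  181.1] yaw 0.03 w 20.4 t 10.18 minrows 0.010353137522997644
```

```bash
python3 -m creep '[[[0,0,0.001,0,0,0,0.1],[0,0,0,0,0,0,0.1]]]' && python3 -m creep '[[[0,0,0,0,0,0,0.3],[0,0,0,0,0,0,0.45],[0,0,0,0,0,0,0.5],[0,0,-0.02,0,0,0,0.6],[0,0,-0.04,0,0,0,0.6],[0,0,-0.04,0,0,0,0.8],[0,0,0,0,0,0,0.8]]]'
python3 - <<'E'
from h import *
s=get_state();p=read_camera('wrist');save(p,'w8'); delta(439,89,300,0)
for k,z in [('bush_mid',22),('bush_pad_top',4)]:
    for d in spot_point(p,k)[:1]: print(k,np.round(toworld(p,d['point'],Z[k] if k!='bush_mid' else 13,s),1))
    for d in cut_out(p,k)[:2]:
        if d['score']>.3 and d['pixels'].sum()>20: print(k,round(d['score'],2),d['bbox'],maskworld(p,d['pixels'],z,s))
E
```

```text
time_s: 10.42
position: [572.0, 181.0, 180.4]
ee_rot: [-0.0, 1.0, 0.0, -0.0]
ft_force: [-0.5, 0.1, 1.3]
gripper_width: 20.6
time_s: 11.3
position: [572.1, 181.7, 287.5]
ee_rot: [-0.001, 1.0, 0.001, 0.001]
ft_force: [-0.4, -0.0, -0.1]
gripper_width: 68.2
delta [-0.1328  0.0921 -0.0143] [-0.04  0.02  0.08] pos [571.7 181.3 285.8] yaw 0.08 w 68.1 t 11.35 minrows 2.5960104367768504
bush_mid [568.6 183.7  13. ]
bush_mid 0.83 [306.9, 193.2, 29.6, 31.3] (array([570.8, 182.3]), np.float64(23.4), [array([570.7, 182.4]), array([26.1, 20.8]), np.float64(0.1)])
bush_mid 0.74 [370.8, 295.8, 28.7, 57.1] (array([450.1, 121. ]), np.float64(35.7), [array([454.3, 120. ]), array([25.1, 62.1]), np.float64(80.5)])
bush_pad_top [570.9 179.9   4. ]
bush_pad_top 0.7 [393.9, 335.9, 7.2, 11.1] (array([424.8, 104.1]), np.float64(7.0), [array([424.4, 104.3]), array([ 3.9, 15.6]), np.float64(71.7)])
bush_pad_top 0.65 [297.6, 174.7, 50.6, 48.3] (array([577.2, 179.3]), np.float64(31.2), [array([573.8, 180.1]), array([42.2, 39.5]), np.float64(75.2)])
```

View pics/w8.png

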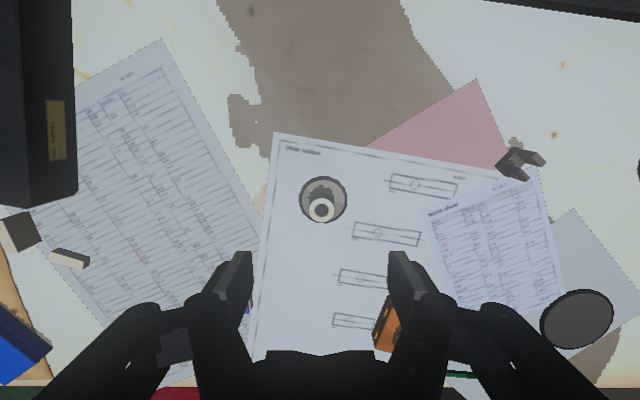

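The bush stands upright on its pad: top at (321,208), pad centre about (323,200), so it's within 2 mm. Back to the washer.

```bash
python3 -m creep '[[[-0.044,0.0308,-0.003,0,0,0,0.8],[-0.044,0.0308,-0.003,0,0,0,0.8],[-0.044,0.0308,-0.003,0,0,0,0.8],[0,0,0,0,0,0,0.8],[0,0,0,0,0,0,0.8]]]'
python3 - <<'E'
from h import *
s=get_state();p=read_camera('wrist');save(p,'w9'); delta(440,89,250,0)
for k in ['washer_part_mid','ring_mid','case_mid']:
    for d in spot_point(p,k)[:2]:
        if d['score']>.2: print(k,round(d['score'],2),np.round(d['point'],1),np.round(toworld(p,d['point'],Z[k],s),1))
    for d in cut_out(p,k)[:2]:
        if d['score']>.3 and d['pixels'].sum()>20: print(k,round(d['score'],2),d['bbox'],maskworld(p,d['pixels'],ZT[k],s))
im=p['frame'][170:270,260:390,::-1]; cv2.imwrite('pics/c9.png',cv2.resize(im,None,fx=6,fy=6,interpolation=cv2.INTER_CUBIC))
E
```

```text
time_s: 12.18
position: [434.5, 84.9, 287.4]
ee_rot: [0.0, 1.0, -0.0, -0.007]
ft_force: [0.1, -0.1, -0.2]
gripper_width: 68.2
delta [ 0.0061 -0.0039  0.0372] [-0.02  0.85  0.01] pos [434.5  85.1 287.3] yaw 0.01 w 68.5 t 12.22 minrows 0.6062306149271787
washer_part_mid 0.87 [206.  313.6] [436.7  90.5  41.5]
washer_part_mid 0.65 [291.1, 182.1, 46.9, 46.5] (array([438.5,  90.5]), np.float64(34.3), [array([439. ,  90.5]), array([35.2, 33.5]), np.float64(0.0)])
ring_mid 0.39 [157.7  96.7] [471.3 255.1  29.5]
ring_mid 0.62 [286.1, 170.7, 63.3, 63.3] (array([438.2,  88.8]), np.float64(49.3), [array([438.4,  88.8]), array([50.2, 48. ]), np.float64(0.0)])
case_mid 0.62 [190.5 314.8] [440.2  90.1  11. ]
case_mid 0.86 [268.3, 151.1, 92.9, 80.7] (array([449.2,  92.5]), np.float64(44.7), [array([442. ,  90.1]), array([70.7, 53.4]), np.float64(74.4)])
```

View pics/c9.png

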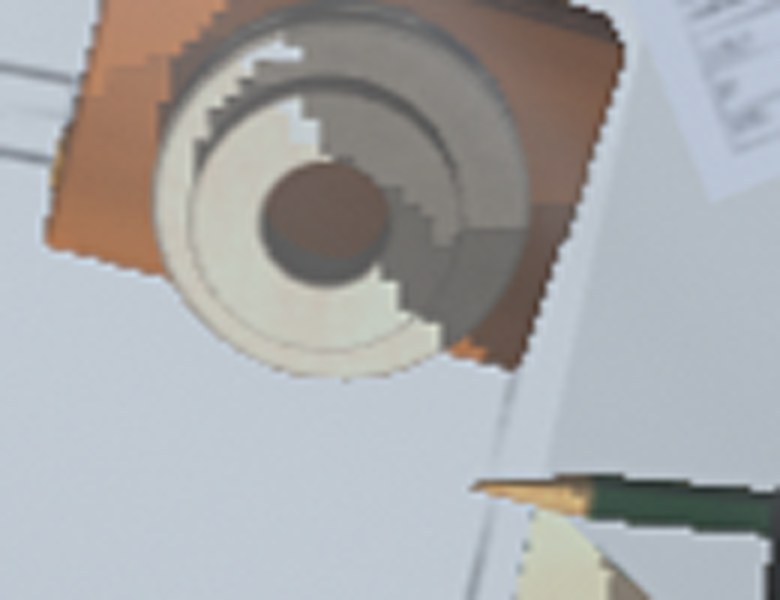

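The washer is at (438.5, 90.5) and the ring gauge at (438, 89).

```bash
python3 -m creep '[[[0.004,-0.0054,0.037,0,0.85,0,0.7],[0,0,0.018,0,0,0,0.7],[0,0,0,0,0,0,0.7],[0,0,0,0,0,0,0.7]]]'
python3 - <<'E'
from h import *
s=get_state();p=read_camera('wrist');save(p,'w10'); delta(438.5,90.5,211,0)
for k in ['washer_part_mid','ring_mid']:
    for d in cut_out(p,k)[:1]:
        if d['score']>.3 and d['pixels'].sum()>20: print(k,round(d['score'],2),d['bbox'],maskworld(p,d['pixels'],ZT[k],s))
E
```

```text
time_s: 13.02
position: [439.4, 92.4, 231.7]
ee_rot: [-0.002, 1.0, 0.001, 0.001]
ft_force: [0.1, -0.4, -0.3]
gripper_width: 59.4
delta [-0.0009  0.0018  0.0207] [-0.17 -0.1   0.14] pos [439.4  92.3 231.7] yaw 0.14 w 59.7 t 13.07 minrows 0.33324221131210563
washer_part_mid 0.97 [296.2, 222.0, 59.6, 55.3] (array([438.9,  90.4]), np.float64(34.4), [array([438.8,  90.3]), array([35.3, 33.3]), np.float64(0.3)])
ring_mid 0.77 [289.7, 201.7, 79.1, 82.9] (array([438.6,  88.9]), np.float64(50.3), [array([439. ,  88.9]), array([52.4, 48.4]), np.float64(0.3)])
```

View pics/w10.png

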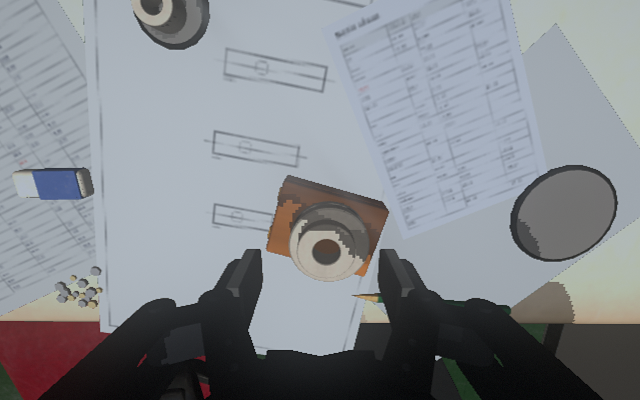

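```bash
python3 -m creep '[[[-0.0009,0.0018,0.0195,-0.2,-0.1,0.1,0.7],[0,0,0,0,0,0,0.7],[0,0,0,0,0,0,0.7]]]' && python3 -c "
from h import *
delta(438.5,90.5,211,0)"
```

```text
time_s: 13.55
position: [439.5, 90.3, 214.2]
ee_rot: [0.001, 1.0, -0.0, 0.002]
ft_force: [-0.6, -0.1, 0.0]
gripper_width: 59.4
delta [-0.001  -0.0002  0.0032] [ 0.07 -0.23 -0.02] pos [439.5  90.3 214.2] yaw -0.02 w 59.4 t 13.55 minrows 0.05305487920588543
```

```bash
python3 -m creep '[[[-0.001,0,0.0035,0,-0.2,0,0.7],[0,0,0,0,0,0,0.7],[0,0,0,0,0,0,0.3],[0,0,0,0,0,0,0.3],[0,0,0,0,0,0,0.25],[0,0,0,0,0,0,0.25]]]' 40
python3 - <<'E'
from h import *
s=get_state();p=read_camera('wrist');save(p,'w11'); delta(438.5,90.5,211,0)
E
```

```text
time_s: 14.3
position: [439.0, 90.6, 212.1]
ee_rot: [0.001, 1.0, -0.0, 0.001]
ft_force: [0.4, 0.3, 0.4]
gripper_width: 31.1
delta [-0.0005  0.0001  0.0011] [ 0.09 -0.12 -0.02] pos [439.   90.6 212.1] yaw -0.02 w 31.1 t 14.35 minrows 0.01864549836766484
```

View pics/w11.png

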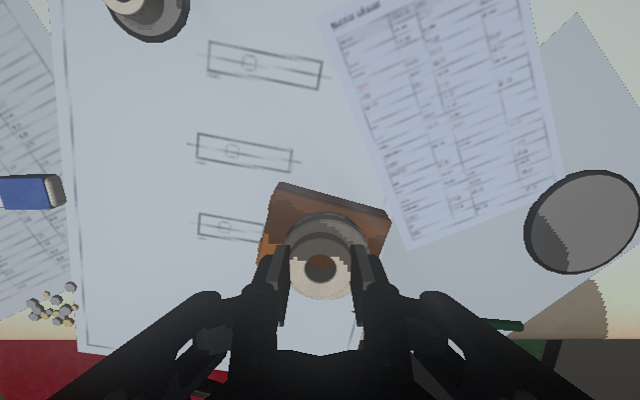

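```bash
python3 -m creep '[[[0,0,-0.01,0,0,0,0.25],[0,0,-0.03,0,0,0,0.25],[0,0,-0.03,0,0,0,0.25],[0,0,0,0,0,0,0.25]]]'
python3 - <<'E'
from h import *
s=get_state();p=read_camera('wrist');save(p,'w12'); delta(606.5,-119,270,0)
E
```

```text
time_s: 14.85
position: [438.8, 91.2, 285.5]
ee_rot: [0.0, 1.0, 0.0, 0.001]
ft_force: [1.0, 0.2, -0.6]
gripper_width: 30.9
delta [0.168  0.2099 0.0146] [ 0.05 -0.02  0.03] pos [438.4  90.9 284.4] yaw 0.03 w 31.1 t 14.9 minrows 4.3084941091888505
```

View pics/w12.png

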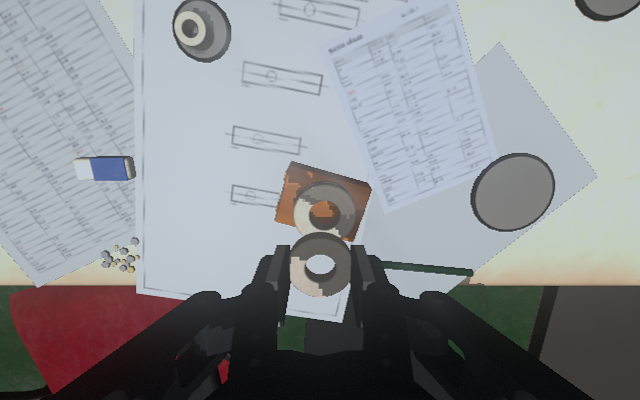

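The washer is held level at (320,265). Moving to the middle pad.

```bash
python3 -m creep '[[[0.0336,0.042,0,0,0,0,0.25],[0.0336,0.042,0,0,0,0,0.25],[0.0336,0.042,0,0,0,0,0.25],[0.0336,0.042,0,0,0,0,0.25],[0.0336,0.042,0,0,0,0,0.25],[0,0,0,0,0,0,0.25],[0,0,0,0,0,0,0.25]]]'
python3 - <<'E'
from h import *
s=get_state();p=read_camera('wrist');save(p,'w13'); delta(606.5,-119,210,0)
for k,z in [('washer_part_mid',s['position'][2]-212+46),('washer_pad_top',4)]:
    for d in cut_out(p,k)[:2]:
        if d['score']>.3 and d['pixels'].sum()>20: print(k,round(d['score'],2),d['bbox'],maskworld(p,d['pixels'],z,s))
E
```

```text
time_s: 15.78
position: [610.2, -124.5, 277.7]
ee_rot: [0.0, 1.0, 0.002, -0.004]
ft_force: [-0.7, 0.2, -0.1]
gripper_width: 30.5
delta [-0.003  -0.0061  0.0677] [0.08 0.43 0.19] pos [ 610.  -125.   277.7] yaw 0.19 w 30.9 t 15.82 minrows 1.0881578337635014
washer_part_mid 0.86 [287.5, 231.6, 64.3, 66.5] (array([ 609.1, -123.6]), np.float64(34.7), [array([ 609.3, -123.6]), array([36.6, 31. ]), np.float64(0.2)])
washer_pad_top 0.62 [280.3, 172.6, 68.0, 60.4] (array([ 607.6, -119. ]), np.float64(56.8), [array([ 608.3, -119.3]), array([55.3, 57.3]), np.float64(0.2)])
```

View pics/w13.png

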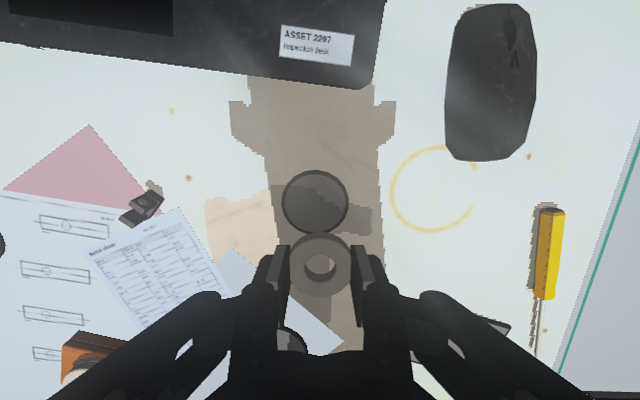

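```bash
python3 -m creep '[[[-0.002,-0.0057,0.045,0.1,0.4,0.2,0.25],[0,0,0.035,0,0,0,0.25],[0,0,0,0,0,0,0.25],[0,0,0,0,0,0,0.25]]]' && python3 -c "
from h import *
delta(608,-119.3,180,0)"
```

```text
time_s: 16.42
position: [607.6, -115.6, 200.2]
ee_rot: [0.001, 1.0, 0.002, 0.002]
ft_force: [0.0, 0.2, -0.3]
gripper_width: 30.9
delta [0.0003 0.0036 0.0202] [ 0.08 -0.28  0.28] pos [ 607.6 -115.6  200.2] yaw 0.28 w 30.9 t 16.43 minrows 0.32789420737446023
```

```bash
python3 -m creep '[[[0.0003,0.0036,0.015,0.1,-0.3,0.3,0.25],[0,0,0,0,0,0,0.25],[0,0,0,0,0,0,0.25]]]' && python3 -c "
from h import *
delta(608,-119.3,180,0)"
```

```text
time_s: 16.8
position: [608.9, -119.7, 187.1]
ee_rot: [0.0, 1.0, -0.0, 0.001]
ft_force: [-0.5, 0.1, 0.1]
gripper_width: 31.1
delta [-0.0009 -0.0004  0.0071] [ 0.04 -0.17 -0.06] pos [ 608.9 -119.7  187.1] yaw -0.06 w 31.1 t 16.8 minrows 0.11457105860817009
```

```bash
python3 -m creep '[[[-0.0009,-0.0004,0.0065,0,-0.2,0,0.25],[0,0,0.0,0,0,0,0.25],[0,0,0,0,0,0,0.25]]]' && python3 -c "
from h import *
delta(608,-119.3,179.2,0)"
```

```text
time_s: 17.18
position: [608.1, -119.2, 180.6]
ee_rot: [0.0, 1.0, -0.001, -0.0]
ft_force: [-0.8, 0.1, -1.1]
gripper_width: 30.7
delta [-0.0001  0.0001  0.0014] [ 0.05  0.01 -0.06] pos [ 608.1 -119.2  180.6] yaw -0.06 w 30.7 t 17.18 minrows 0.022470105917732405
```

```bash
python3 -m creep '[[[0,0,0.0014,0,0,0,0.25],[0,0,0,0,0,0,0.25]]]' && python3 -m creep '[[[0,0,0,0,0,0,0.45],[0,0,0,0,0,0,0.6],[0,0,0,0,0,0,0.6],[0,0,-0.02,0,0,0,0.7],[0,0,-0.04,0,0,0,0.8],[0,0,-0.05,0,0,0,0.8],[0,0,0,0,0,0,0.8],[0,0,0,0,0,0,0.8]]]'
python3 - <<'E'
from h import *
s=get_state();p=read_camera('wrist');save(p,'w14'); delta(438.5,89,290,0)
for k,z in [('washer_part_mid',13),('washer_pad_top',4)]:
    for d in spot_point(p,k)[:1]: print(k,np.round(toworld(p,d['point'],8.5 if 'part' in k else 4,s),1))
    for d in cut_out(p,k)[:2]:
        if d['score']>.3 and d['pixels'].sum()>20: print(k,round(d['score'],2),d['bbox'],maskworld(p,d['pixels'],z,s))
E
```

```text
time_s: 17.42
position: [608.2, -119.2, 179.3]
ee_rot: [0.0, 1.0, -0.0, 0.0]
ft_force: [-0.0, 0.6, -1.0]
gripper_width: 31.1
time_s: 18.42
position: [608.4, -118.6, 297.8]
ee_rot: [0.001, 1.0, -0.0, 0.001]
ft_force: [-0.1, -0.2, -0.5]
gripper_width: 68.3
delta [-0.1701 -0.2075  0.0072] [ 0.07 -0.21 -0.01] pos [ 608.6 -118.5  298.1] yaw -0.01 w 68.4 t 18.48 minrows 4.294706138867497
washer_part_mid [ 604.8 -117.7    8.5]
washer_part_mid 0.7 [300.0, 179.8, 41.1, 41.0] (array([ 607.3, -118.3]), np.float64(34.1), [array([ 607.4, -118.5]), array([32.8, 35.9]), np.float64(71.3)])
washer_part_mid 0.6 [81.1, 320.2, 25.4, 27.0] (array([467. , 113.6]), np.float64(23.9), [array([465.9, 115.2]), array([12.8, 47. ]), np.float64(43.3)])
washer_pad_top [ 605.7 -120.7    4. ]
washer_pad_top 0.8 [291.5, 166.3, 60.1, 63.6] (array([ 607.2, -119. ]), np.float64(57.0), [array([ 607. , -118.7]), array([56.3, 57.3]), np.float64(90.0)])
```

View pics/w14.png

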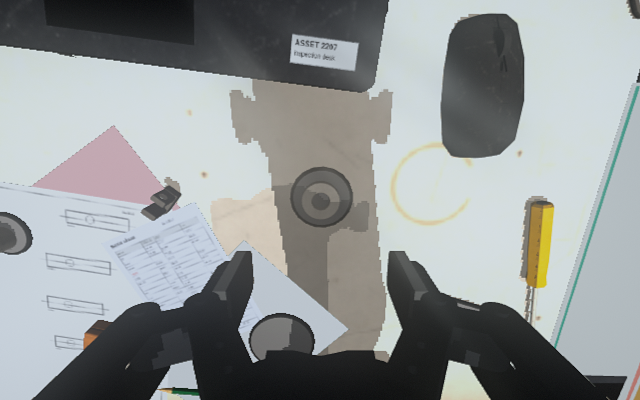

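The washer lies in the middle of its pad at (321,200). Next is the ring gauge.

```bash
python3 -m creep '[[[-0.034,-0.0415,0,0,0,0,0.9],[-0.034,-0.0415,0,0,0,0,0.9],[-0.034,-0.0415,0,0,0,0,0.9],[-0.034,-0.0415,0,0,0,0,0.9],[-0.034,-0.0415,0,0,0,0,0.9],[0,0,0,0,0,0,0.9],[0,0,0,0,0,0,0.9]]]'
python3 - <<'E'
from h import *
s=get_state();p=read_camera('wrist');save(p,'w15'); delta(438.5,89,240,0)
print(np.round(s['qpos'],2))
for k in ['ring_mid','case_mid']:
    for d in spot_point(p,k)[:2]:
        if d['score']>.2: print(k,round(d['score'],2),np.round(d['point'],1),np.round(toworld(p,d['point'],Z[k],s),1))
    for d in cut_out(p,k)[:2]:
        if d['score']>.3 and d['pixels'].sum()>20: print(k,round(d['score'],2),d['bbox'],maskworld(p,d['pixels'],ZT[k],s))
E
```

```text
time_s: 19.55
position: [432.8, 94.1, 292.7]
ee_rot: [-0.0, 1.0, -0.001, -0.002]
ft_force: [0.5, -0.7, 0.2]
gripper_width: 76.7
delta [0.0059 0.0053 0.0526] [-0.05  0.22 -0.06] pos [432.8  94.2 292.6] yaw -0.06 w 77.1 t 19.6 minrows 0.8511359898568248
[ 0.61  0.12 -0.95  2.02  0.11  1.06 -1.97]
ring_mid 0.66 [201.3 324.5] [435.9  91.3  29.5]
ring_mid 0.52 [ 20.6 207.4] [565.3 171.7  29.5]
ring_mid 0.93 [296.7, 172.2, 59.5, 65.1] (array([438. ,  88.9]), np.float64(49.2), [array([438.1,  89. ]), array([48.3, 50.3]), np.float64(90.0)])
case_mid 0.63 [190.4 325.6] [440.   90.1  11. ]
case_mid 0.65 [280.7, 151.7, 91.2, 79.8] (array([449.6,  93.3]), np.float64(44.0), [array([442. ,  90.1]), array([71.1, 52.9]), np.float64(73.8)])
case_mid 0.42 [473.6, 143.5, 79.9, 80.3] (array([449.5, -63.4]), np.float64(66.0), [array([449.5, -63.5]), array([65.9, 66.4]), np.float64(30.9)])
```

View pics/w15.png

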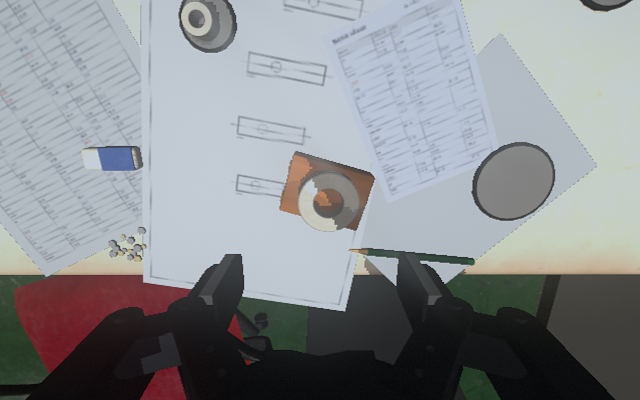

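```bash
python3 -m creep '[[[0.0053,0.0053,0.045,0,0.2,0,0.85],[0,0,0.03,0,0,0,0.85],[0,0,0,0,0,0,0.85],[0,0,0,0,0,0,0.85]]]'
python3 - <<'E'
from h import *
s=get_state();p=read_camera('wrist');save(p,'w16'); delta(438.3,89,195,0)
for k in ['ring_mid','case_mid']:
    for d in cut_out(p,k)[:1]:
        if d['score']>.3 and d['pixels'].sum()>20: print(k,round(d['score'],2),d['bbox'],maskworld(p,d['pixels'],ZT[k],s))
E
```

```text
time_s: 20.3
position: [440.5, 87.0, 216.9]
ee_rot: [-0.001, 1.0, -0.003, 0.001]
ft_force: [-0.1, 0.9, 0.2]
gripper_width: 72.3
delta [-0.0022 -0.002   0.022 ] [-0.14 -0.08 -0.37] pos [440.4  86.9 217. ] yaw -0.37 w 72.6 t 20.35 minrows 0.3547052030324209
ring_mid 0.8 [276.3, 213.9, 88.4, 83.9] (array([439. ,  88.6]), np.float64(50.3), [array([438.9,  88.1]), array([48.4, 52.6]), np.float64(74.5)])
```

View pics/w16.png

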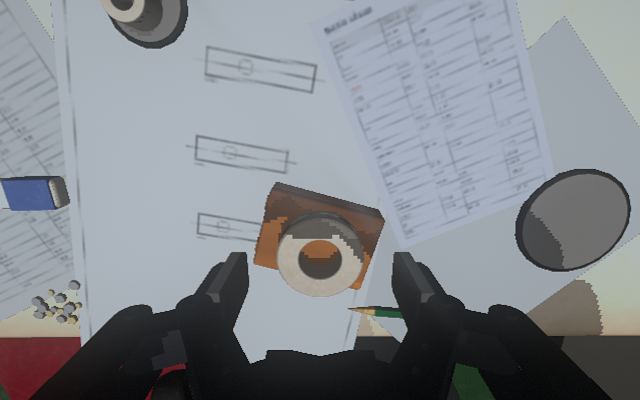

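```bash
python3 -m creep '[[[-0.0018,-0.0018,0.021,-0.1,0,-0.4,0.85],[0,0,0,0,0,0,0.85],[0,0,0,0,0,0,0.85]]]' && python3 -c "
from h import *
delta(438.5,89,195,0)"
```

```text
time_s: 20.82
position: [440.0, 88.9, 198.7]
ee_rot: [0.0, 1.0, 0.0, 0.003]
ft_force: [-0.6, -0.2, -0.1]
gripper_width: 72.5
delta [-0.0015 -0.0001  0.0036] [ 0.02 -0.4   0.01] pos [440.   88.9 198.7] yaw 0.01 w 72.5 t 20.82 minrows 0.063002999745741
```

```bash
python3 -m creep '[[[-0.0013,0,0.0036,0,-0.4,0,0.85],[0,0,0,0,0,0,0.85],[0,0,0,0,0,0,0.5],[0,0,0,0,0,0,0.45],[0,0,0,0,0,0,0.4],[0,0,0,0,0,0,0.4]]]' 50
python3 - <<'E'
from h import *
s=get_state();p=read_camera('wrist');save(p,'w17'); delta(438.5,89,195,0)
E
```

```text
time_s: 21.58
position: [439.3, 88.8, 196.8]
ee_rot: [0.001, 1.0, -0.0, 0.001]
ft_force: [-0.1, 0.1, -1.3]
gripper_width: 45.6
delta [-0.0008 -0.0002  0.0018] [ 0.08 -0.07 -0.03] pos [439.3  88.8 196.8] yaw -0.03 w 45.4 t 21.62 minrows 0.030947292015739186
```

View pics/w17.png

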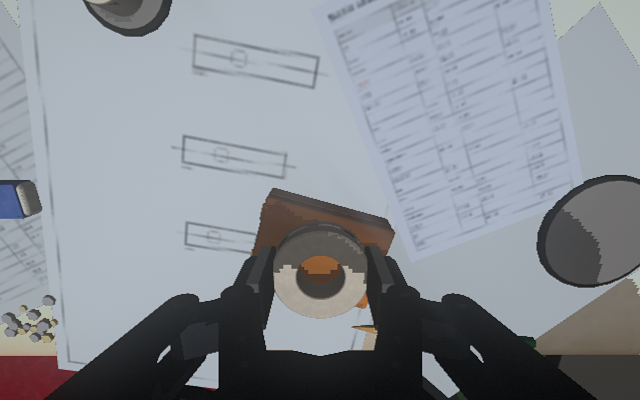

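```bash
python3 -m creep '[[[0,0,-0.01,0,0,0,0.4],[0,0,-0.025,0,0,0,0.4],[0,0,-0.025,0,0,0,0.4],[0,0,0,0,0,0,0.4]]]'
python3 - <<'E'
from h import *
s=get_state();p=read_camera('wrist');save(p,'w18'); delta(445,-75.7,250,0)
E
```

```text
time_s: 22.12
position: [438.9, 89.2, 259.5]
ee_rot: [0.0, 1.0, 0.0, 0.0]
ft_force: [-0.1, 0.0, -1.7]
gripper_width: 45.4
delta [0.0064 0.1647 0.0086] [0.06 0.06 0.01] pos [438.5  89.  258.5] yaw 0.01 w 45.1 t 22.18 minrows 2.640028656559108
```

View pics/w18.png

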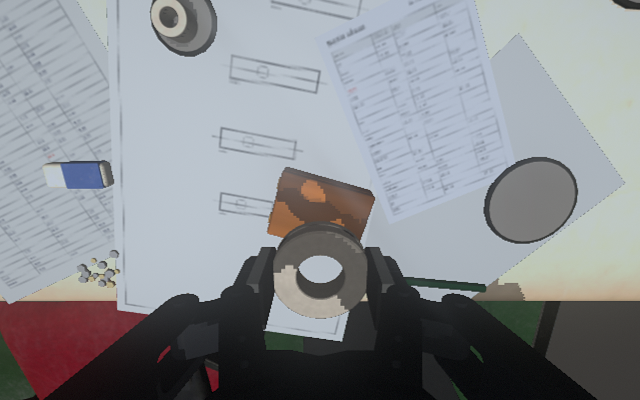

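The ring gauge is held at (320,275). Moving to the largest pad.

```bash
python3 -m creep '[[[0.002,0.055,0,0,0,0,0.4],[0.002,0.055,0,0,0,0,0.4],[0.002,0.055,0,0,0,0,0.4],[0,0,0,0,0,0,0.4],[0,0,0,0,0,0,0.4]]]'
python3 - <<'E'
from h import *
s=get_state();p=read_camera('wrist');save(p,'w19'); delta(445,-75.7,190,0)
for k,z in [('ring_mid',s['position'][2]-196.8+37),('ring_pad_top',4)]:
    for d in cut_out(p,k)[:2]:
        if d['score']>.3 and d['pixels'].sum()>20: print(k,round(d['score'],2),d['bbox'],maskworld(p,d['pixels'],z,s))
E
```

```text
time_s: 22.8
position: [443.3, -79.9, 254.9]
ee_rot: [-0.001, 1.0, 0.001, -0.002]
ft_force: [-0.3, 0.5, -1.9]
gripper_width: 45.8
delta [ 0.0021 -0.0042  0.0649] [-0.05  0.29  0.17] pos [443.3 -80.  254.9] yaw 0.17 w 45.6 t 22.85 minrows 1.0415002064624714
ring_mid 0.75 [272.0, 224.2, 95.1, 95.6] (array([442.2, -78.7]), np.float64(50.7), [array([442.7, -78.6]), array([54.1, 46.6]), np.float64(0.3)])
ring_pad_top 0.85 [271.5, 164.4, 93.0, 72.0] (array([452.1, -75.8]), np.float64(61.3), [array([452. , -75.7]), array([57.2, 70.7]), np.float64(2.0)])
```

View pics/w19.png

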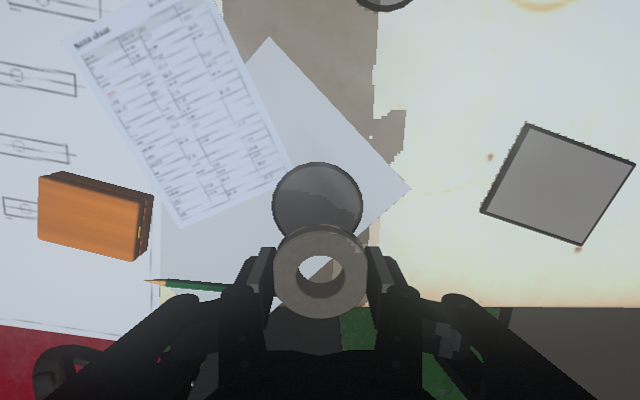

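```bash
python3 -m creep '[[[0.002,-0.004,0.045,0,0.3,0.2,0.4],[0,0,0.02,0,0,0,0.4],[0,0,0,0,0,0,0.4],[0,0,0,0,0,0,0.4]]]' && python3 -c "
from h import *
delta(445.3,-75.8,180,0)"
```

```text
time_s: 23.45
position: [446.4, -71.7, 190.0]
ee_rot: [-0.0, 1.0, 0.003, 0.002]
ft_force: [-0.1, 0.2, -1.9]
gripper_width: 45.6
delta [-0.0012  0.0041  0.01  ] [-0.05 -0.21  0.39] pos [446.4 -71.7 190. ] yaw 0.39 w 45.6 t 23.45 minrows 0.17381819311489044
```

```bash
python3 -m creep '[[[-0.001,0.004,0.007,0,-0.2,0.4,0.4],[0,0,0,0,0,0,0.4],[0,0,0,0,0,0,0.4]]]' && python3 -c "
from h import *
delta(445.3,-75.8,179,0)"
```

```text
time_s: 23.82
position: [446.1, -76.1, 184.2]
ee_rot: [0.0, 1.0, -0.0, 0.001]
ft_force: [0.6, 0.5, -1.9]
gripper_width: 45.6
delta [-0.0008 -0.0003  0.0052] [ 0.03 -0.14 -0.05] pos [446.1 -76.1 184.2] yaw -0.05 w 45.6 t 23.82 minrows 0.08464028839987123
```

```bash
python3 -m creep '[[[-0.0008,-0.0003,0.0048,0,-0.1,0,0.4],[0,0,0.0,0,0,0,0.4],[0,0,0,0,0,0,0.4]]]' && python3 -c "
from h import *
delta(445.3,-75.8,179,0)"
```

```text
time_s: 24.2
position: [445.3, -75.9, 179.3]
ee_rot: [0.0, 1.0, -0.001, 0.0]
ft_force: [-0.5, 0.6, -1.7]
gripper_width: 46.0
delta [-0.     -0.0001  0.0003] [ 0.05 -0.05 -0.06] pos [445.3 -75.9 179.3] yaw -0.06 w 46.0 t 24.2 minrows 0.008752027382116803
```

```bash
python3 -m creep '[[[0,0,0.0008,0,0,0,0.4],[0,0,0,0,0,0,0.4]]]'; python3 -m creep '[[[0,0,0.0008,0,0,0,0.4],[0,0,0,0,0,0,0.4]]]'
```

```text
time_s: 24.45
position: [445.4, -75.8, 178.7]
ee_rot: [0.001, 1.0, -0.0, 0.0]
ft_force: [-1.7, 1.5, 0.7]
gripper_width: 45.5
time_s: 24.7
position: [445.5, -75.6, 178.8]
ee_rot: [0.001, 1.0, -0.0, 0.0]
ft_force: [-0.2, 0.5, -0.5]
gripper_width: 45.4
```

Landed, as the weight has come off the wrist. Releasing.

```bash
python3 -m creep '[[[0,0,0,0,0,0,0.55],[0,0,0,0,0,0,0.7],[0,0,0,0,0,0,0.75],[0,0,-0.02,0,0,0,0.9],[0,0,-0.045,0,0,0,0.9],[0,0,-0.055,0,0,0,0.9],[0,0,0,0,0,0,0.9],[0,0,0,0,0,0,0.9]]]'
python3 - <<'E'
from h import *
s=get_state();p=read_camera('wrist');save(p,'w20'); delta(438.5,89,300,0)
print(np.round(s['qpos'],2))
for k,z in [('ring_mid',19),('ring_pad_top',4),('case_pad_top',4),('case_mid',22)]:
    for d in cut_out(p,k)[:2]:
        if d['score']>.3 and d['pixels'].sum()>20: print(k,round(d['score'],2),d['bbox'],maskworld(p,d['pixels'],z,s))
E
```

```text
time_s: 25.7
position: [445.4, -75.6, 301.6]
ee_rot: [0.0, 1.0, -0.0, 0.0]
ft_force: [-0.4, 0.6, -0.2]
gripper_width: 76.8
delta [-0.0072 -0.1644  0.0015] [ 0.04 -0.01 -0.03] pos [445.6 -75.4 301.7] yaw -0.03 w 76.6 t 25.75 minrows 2.633512738681246
[ 0.9   0.11 -0.86  1.99  0.1   1.08 -1.57]
ring_mid 0.67 [293.2, 171.3, 54.6, 56.7] (array([444.1, -75.1]), np.float64(48.8), [array([444.4, -75.4]), array([47. , 50.6]), np.float64(90.0)])
ring_pad_top 0.77 [284.2, 159.9, 75.4, 72.8] (array([444.8, -76. ]), np.float64(71.2), [array([444.5, -76.1]), array([70.6, 71.4]), np.float64(90.0)])
case_pad_top 0.67 [456.4, 128.0, 133.3, 98.5] (array([ 460.7, -257.3]), np.float64(91.2), [array([ 460.9, -257.2]), array([93.7, 72.4]), np.float64(71.6)])
case_mid 0.92 [86.9, 165.9, 98.1, 74.3] (array([442.4,  85.5]), np.float64(73.9), [array([442.5,  85.6]), array([78.3, 59.3]), np.float64(73.5)])
```

View pics/w20.png

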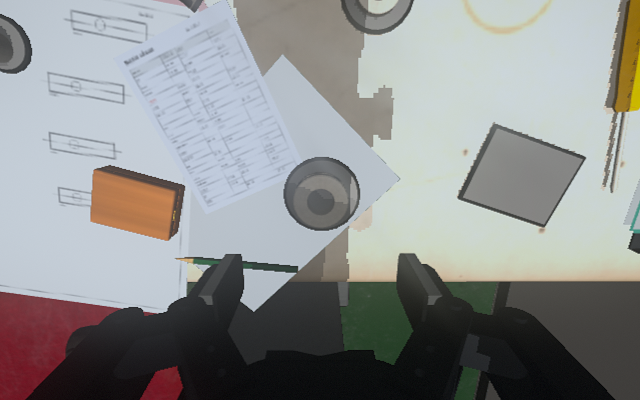

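The ring gauge is centred on its pad at (321,198). The case at (137,203) has its long axis at about 73.5°, and the case pad's is about 71.6°. I'll move over the case and turn the jaws to match.

```bash
python3 -m creep '[[[-0.0018,-0.055,0,0,0,0,1],[-0.0018,-0.055,0,0,0,0,1],[-0.0018,-0.055,0,0,0,0,1],[0,0,0,0,0,-10.5,1],[0,0,0,0,0,-10.5,1],[0,0,0,0,0,-10.5,1],[0,0,0,0,0,-10.5,1],[0,0,0,0,0,0,1]]]' && python3 -c "
from h import *
delta(440,88,300,73.5); print(np.round(get_state()['qpos'],2))"
```

```text
time_s: 26.95
position: [438.5, 95.4, 297.3]
ee_rot: [-0.004, 0.932, 0.363, -0.003]
ft_force: [-0.2, 0.1, 0.1]
gripper_width: 85.7
delta [-0.0039  0.0064 -0.0028] [-5.400e-01  1.000e-02 -3.096e+01] pos [438.5  95.4 297.3] yaw 42.54 w 85.7 t 26.95 minrows 2.8935710777806505
[ 0.73  0.16 -1.09  1.99  0.15  1.09 -1.26]
```

```bash
python3 -m creep '[[[0,0,0,-0.5,0,-10.3,1],[0,0,0,0,0,-10.3,1],[0,0,0,0,0,-10.3,1],[0,0,0,0,0,0,1],[0,0,0,0,0,0,1]]]'
python3 - <<'E'
from h import *
s=get_state();p=read_camera('wrist');save(p,'w21'); delta(440,88,250,73.5)
k='case_mid'
for d in spot_point(p,k)[:2]:
        if d['score']>.2: print(k,round(d['score'],2),np.round(d['point'],1),np.round(toworld(p,d['point'],Z[k],s),1))
for d in cut_out(p,k)[:2]:
        if d['score']>.3 and d['pixels'].sum()>20: print(k,round(d['score'],2),d['bbox'],maskworld(p,d['pixels'],ZT[k],s))
E
```

```text
time_s: 27.58
position: [438.1, 95.1, 295.9]
ee_rot: [-0.001, 0.805, 0.594, -0.002]
ft_force: [0.6, -0.4, -0.1]
gripper_width: 85.6
delta [-0.0062  0.0041  0.0459] [-0.22  0.08 -0.63] pos [438.1  95.1 296. ] yaw 72.87 w 85.8 t 27.62 minrows 0.7446312514522475
case_mid 0.93 [206.  325.2] [439.2  88.2  11. ]
case_mid 0.6 [348.2 375.4] [444. -78.  11.]
case_mid 0.68 [295.2, 163.3, 58.6, 81.0] (array([440.3,  91.7]), np.float64(66.5), [array([440.3,  92. ]), array([72.8, 49.7]), np.float64(73.9)])
```

View pics/w21.png

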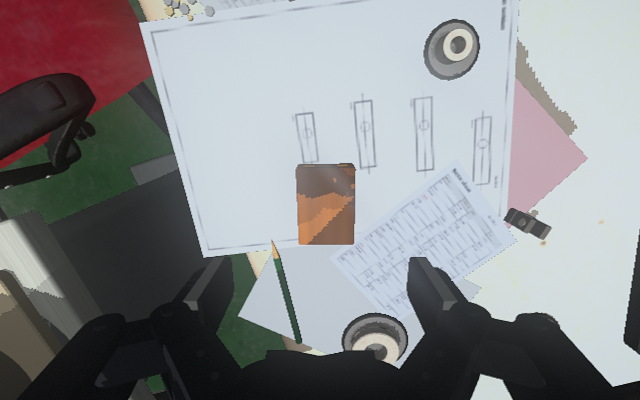

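Run:
```python
from h import *
s=get_state();p=read_camera('wrist')
c=np.array([440,89.5]); a=np.radians(73.5); X=np.array([np.cos(a),np.sin(a)]);Y=np.array([np.sin(a),-np.cos(a)])
for rc in [(241,274),(260,279),(300,289),(340,299)]:
    w=toworld(p,rc,4,s)[:2]; print(rc,np.round(w,1),'tool x,y rel case:',round((w-c)@X,1),round((w-c)@Y,1))
delta(440,89.5,250,73.5)
```

```text
(241, 274) [381.9  66.4] tool x,y rel case: -38.6 -49.1
(260, 279) [379.8  45.9] tool x,y rel case: -58.9 -45.3
(300, 289) [ 3.745e+02 -1.000e-01] tool x,y rel case: -104.6 -37.4
(340, 299) [368.6 -50.7] tool x,y rel case: -154.7 -28.6
delta [-0.0049  0.0036  0.0461] [-0.2   0.08 -0.44] pos [438.2  95.3 296.1] yaw 73.06 w 85.1 t 27.77 minrows 0.7437959245741393
```

```bash
python3 -m creep '[[[-0.0049,0.0036,0.045,-0.2,0,-0.4,1],[0,0,0.035,0,0,0,1],[0,0,0,0,0,0,1],[0,0,0,0,0,0,1]]]'
python3 - <<'E'
from h import *
s=get_state();p=read_camera('wrist');save(p,'w22'); delta(440,89.5,177,73.5)
k='case_mid'
for d in cut_out(p,k)[:1]:
        if d['score']>.3 and d['pixels'].sum()>20: print(k,round(d['score'],2),d['bbox'],maskworld(p,d['pixels'],ZT[k],s))
E
```

```text
time_s: 28.28
position: [441.3, 89.4, 216.0]
ee_rot: [0.001, 0.803, 0.596, 0.001]
ft_force: [-0.4, 0.3, 0.7]
gripper_width: 85.4
delta [-0.0002 -0.0014  0.039 ] [ 0.18  0.06 -0.35] pos [441.2  89.4 216. ] yaw 73.15 w 85.3 t 28.32 minrows 0.6250255555494265
case_mid 0.7 [272.2, 178.0, 89.6, 117.9] (array([440.3,  92.4]), np.float64(68.0), [array([440.4,  92.4]), array([75.2, 50.6]), np.float64(73.3)])
```

View pics/w22.png

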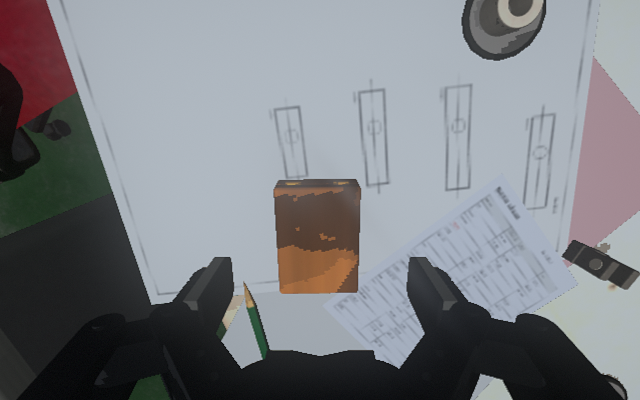

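Run:
```python
from h import *
s=get_state();p=read_camera('wrist')
P=[toworld(p,rc,22,s) for rc in [(188,274),(188,360),(293,279),(293,358)]]
print(np.round(P,1),np.round(np.mean(P,0),1))
delta(440,89.5,177,73.5)
```

```text
[[426.7 129.6  22. ]
 [473.1 115.5  22. ]
 [406.8  63.9  22. ]
 [454.7  49.2  22. ]] [440.4  89.5  22. ]
delta [-0.     -0.0016  0.0391] [ 0.24  0.07 -0.36] pos [441.4  89.2 216.1] yaw 73.14 w 85.3 t 28.43 minrows 0.626229901478279
```

```bash
python3 -m creep '[[[0,-0.001,0.03,0.2,0,-0.3,1],[0,0,0.007,0,0,0,1],[0,0,0,0,0,0,1],[0,0,0,0,0,0,1]]]' && python3 -c "
from h import *
delta(440.4,89.5,177,73.5)"
```

```text
time_s: 28.92
position: [442.5, 89.4, 182.3]
ee_rot: [0.003, 0.802, 0.597, 0.002]
ft_force: [-0.6, -0.5, 0.2]
gripper_width: 85.8
delta [-0.0005 -0.0021  0.0053] [ 0.39  0.   -0.15] pos [442.5  89.4 182.3] yaw 73.35 w 85.8 t 28.93 minrows 0.09114423224910101
```

```bash
python3 -m creep '[[[-0.0005,-0.002,0.0053,0.4,0,-0.1,1],[0,0,0,0,0,0,1],[0,0,0,0,0,0,0.5],[0,0,0,0,0,0,0.5],[0,0,0,0,0,0,0.4],[0,0,0,0,0,0,0.4]]]' 50
python3 - <<'E'
from h import *
s=get_state();p=read_camera('wrist');save(p,'w23'); delta(440.4,89.5,177,73.5)
E
```

```text
time_s: 29.68
position: [441.0, 89.6, 178.1]
ee_rot: [0.001, 0.802, 0.598, 0.001]
ft_force: [-0.1, 0.4, -0.7]
gripper_width: 48.6
delta [-0.0002 -0.0006  0.0011] [ 0.09 -0.01 -0.06] pos [441.   89.6 178.1] yaw 73.44 w 48.8 t 29.73 minrows 0.02004075265767968
```

View pics/w23.png

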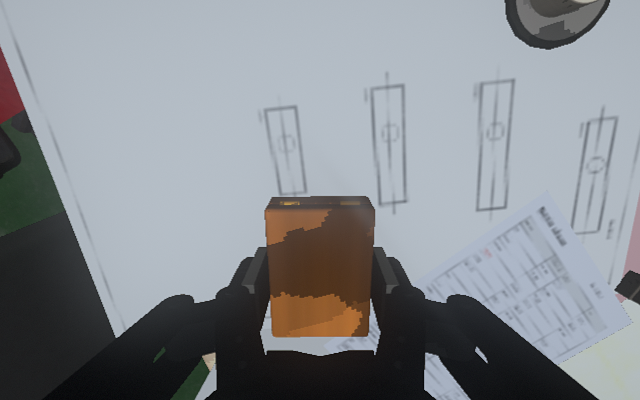

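```bash
python3 -m creep '[[[0,0,-0.01,0,0,0,0.4],[0,0,-0.03,0,0,0,0.4],[0,0,-0.03,0,0,0,0.4],[0,0,-0.01,0,0,0,0.4],[0,0,0,0,0,0,0.4]]]'
python3 - <<'E'
from h import *
s=get_state();p=read_camera('wrist');save(p,'w24'); delta(460.7,-257,258,73.4); print(np.round(s['ft_force'],1))
E
```

```text
time_s: 30.35
position: [440.3, 89.6, 260.8]
ee_rot: [0.0, 0.801, 0.598, -0.0]
ft_force: [-0.7, 0.5, -1.5]
gripper_width: 48.7
delta [-0.3265  0.1183  0.0024] [-0.04  0.02  0.08] pos [440.2  89.6 260.3] yaw 73.48 w 49.0 t 30.4 minrows 5.555710204967943
[-0.7  0.5 -1.5]
```

View pics/w24.png

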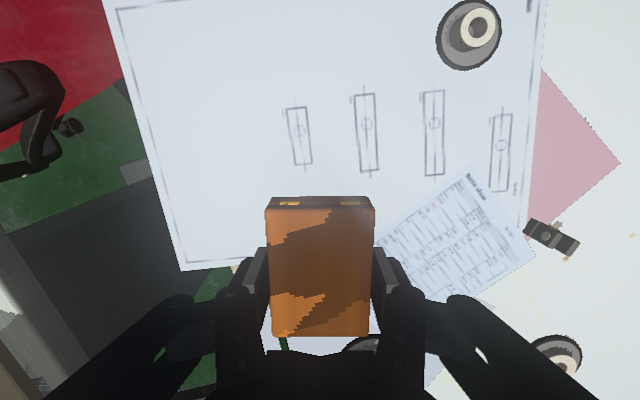

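The case is held level. Carrying it to the oblong pad.

```bash
python3 -m creep '[[[-0.0466,0.0169,0,0,0,0,0.4],[-0.0466,0.0169,0,0,0,0,0.4],[-0.0466,0.0169,0,0,0,0,0.4],[-0.0466,0.0169,0,0,0,0,0.4],[-0.0466,0.0169,0,0,0,0,0.4],[-0.0466,0.0169,0,0,0,0,0.4],[-0.0466,0.0169,0,0,0,0,0.4],[0,0,0,0,0,0,0.4]]]' && python3 -m creep '[[[0,0,0,0,0,0,0.4]]]'
python3 - <<'E'
from h import *
s=get_state();p=read_camera('wrist');save(p,'w25'); delta(461,-257,220,71.6)
for k,z in [('case_mid',s['position'][2]-178.1+22),('case_pad_top',4)]:
    for d in cut_out(p,k)[:2]:
        if d['score']>.3 and d['pixels'].sum()>20: print(k,round(d['score'],2),d['bbox'],maskworld(p,d['pixels'],z,s))
E
```

```text
time_s: 31.4
position: [459.2, -267.0, 250.3]
ee_rot: [-0.005, 0.8, 0.6, -0.002]
ft_force: [-0.8, 0.9, -1.7]
gripper_width: 48.8
time_s: 31.52
position: [459.0, -266.2, 249.1]
ee_rot: [-0.006, 0.8, 0.6, -0.002]
ft_force: [-1.0, 0.5, -1.3]
gripper_width: 48.9
delta [ 0.0096 -0.0002  0.0292] [-0.76 -0.18  2.09] pos [ 458.9 -266.5  249.1] yaw 73.69 w 48.6 t 31.57 minrows 0.49146303107031897
case_mid 0.58 [263.2, 196.2, 110.3, 140.5] (array([ 457.3, -261.6]), np.float64(67.7), [array([ 457.2, -261.6]), array([75.2, 49.6]), np.float64(73.8)])
case_pad_top 0.74 [272.5, 143.7, 108.5, 56.1] (array([ 468.8, -232.4]), np.float64(57.7), [array([ 468.8, -232.9]), array([39.3, 71.6]), np.float64(71.3)])
```

View pics/w25.png

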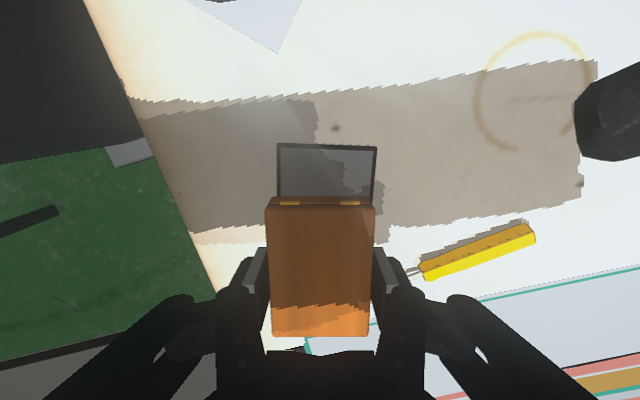

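Run:
```python
from h import *
s=get_state();p=read_camera('wrist')
c=np.array([461,-257.3]); a=np.radians(71.6); X=np.array([np.cos(a),np.sin(a)]);Y=np.array([np.sin(a),-np.cos(a)])
for rc,z in [((273,400),5),((265,425),10),((275,427),5),((230,530),10)]:
    w=toworld(p,rc,z,s)[:2]; print(rc,np.round(w,1),'tool x,y rel:',round((w-c)@X,1),round((w-c)@Y,1))
for n in ['top']:
    q=read_camera(n); im=q['frame'][140:280,400:560,::-1]; cv2.imwrite('pics/t1.png',cv2.resize(im,None,fx=5,fy=4.2,interpolation=cv2.INTER_CUBIC))
```

```text
(273, 400) [ 504.3 -329.8] tool x,y rel: -55.2 64.0
(265, 425) [ 523.8 -325. ] tool x,y rel: -44.4 81.0
(275, 427) [ 524.8 -337.5] tool x,y rel: -56.0 85.9
(230, 530) [ 604.3 -317.3] tool x,y rel: -11.7 154.9
```

View pics/t1.png

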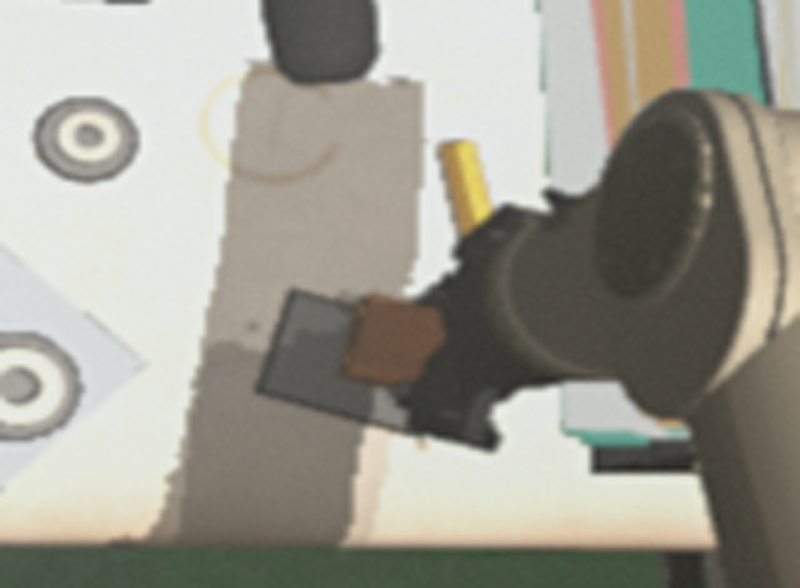

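Run:
```python
from h import *
p=read_camera('scene'); im=p['frame'][0:300,300:640,::-1]; cv2.imwrite('pics/s1.png',cv2.resize(im,None,fx=2,fy=2,interpolation=cv2.INTER_CUBIC)); print(np.round(get_state()['qpos'],2))
```

```text
[ 1.21  0.43 -0.91  1.84  0.38  1.07 -0.13]
```

View pics/s1.png

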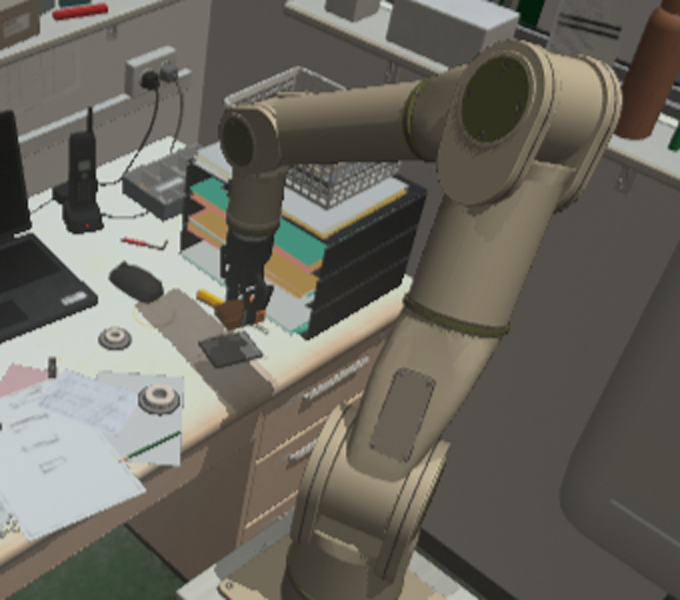

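Run:
```python
from h import *
p=read_camera('scene')
for z in range(350,560,50): print(z,np.round(topix(p,(461,-262,z)),1))
b=toworld(p,(167,452),0); print('tower base',b)
for z in range(100,260,25): print(z,np.round(topix(p,(b[0],b[1],z)),1))
e=toworld(p,(150,455),0)
for y in (-380,-450,-500):
  for z in (200,250,300,350): print(y,z,np.round(topix(p,(450,y,z)),1))
```

```text
350 [ 88.1 428.2]
400 [ 73.4 430.3]
450 [ 58.1 432.5]
500 [ 42.  434.9]
550 [ 25.2 437.3]
tower base [ 410.67548793 -391.90088808    0.        ]
100 [144.7 456.6]
125 [138.8 457.8]
150 [132.9 459.1]
175 [126.8 460.3]
200 [120.6 461.6]
225 [114.2 462.9]
250 [107.7 464.3]
-380 200 [116.5 450.1]
-380 250 [103.7 452.4]
-380 300 [ 90.4 454.9]
-380 350 [ 76.5 457.5]
-450 200 [108.8 464.3]
-450 250 [ 96.1 467. ]
-450 300 [ 82.9 469.7]
-450 350 [ 69.1 472.6]
-500 200 [103.5 474.2]
-500 250 [ 90.8 477. ]
-500 300 [ 77.6 479.9]
-500 350 [ 63.9 483. ]
```

Run:
```python
from h import *
p=read_camera('scene')
for r in (130,170,210):
  for z in (500,600,700): print(r,z,np.round(topix(p,(r*np.cos(1.21),-r*np.sin(1.21),z)),1))
```

```text
130 500 [129.7 527.5]
130 600 [ 91.3 539.7]
130 700 [ 47.7 553.6]
170 500 [120.6 532.5]
170 600 [ 82.5 544.8]
170 700 [ 39.3 558.7]
210 500 [111.9 537.3]
210 600 [ 74.1 549.6]
210 700 [ 31.3 563.5]
```

The forearm stays well clear of the tower. Lowering the case.

```bash
python3 -m creep '[[[0.0095,-0.0002,0.03,-0.8,-0.2,2.1,0.4],[0,0,0.02,0,0,0,0.4],[0,0,0,0,0,0,0.4],[0,0,0,0,0,0,0.4]]]' && python3 -c "
from h import *
delta(461.2,-257.5,185,71.6)"
```

```text
time_s: 32.42
position: [462.1, -257.7, 200.4]
ee_rot: [0.003, 0.811, 0.585, 0.0]
ft_force: [-0.7, 0.3, -0.0]
gripper_width: 48.6
delta [-0.0001 -0.001   0.0154] [0.25 0.14 0.06] pos [ 462.1 -257.7  200.4] yaw 71.66 w 48.6 t 32.42 minrows 0.24625838681547096
```

```bash
python3 -m creep '[[[0,-0.001,0.0145,0.2,0.1,0,0.4],[0,0,0,0,0,0,0.4],[0,0,0,0,0,0,0.4]]]' && python3 -c "
from h import *
delta(461.2,-257.5,182.3,71.6)"
```

```text
time_s: 32.8
position: [461.5, -258.1, 186.0]
ee_rot: [0.001, 0.811, 0.585, 0.0]
ft_force: [0.8, -0.2, -1.5]
gripper_width: 48.9
delta [ 0.0005 -0.0005  0.0037] [0.12 0.07 0.04] pos [ 461.5 -258.1  186. ] yaw 71.64 w 48.9 t 32.8 minrows 0.05998107633341585
```

```bash
python3 -m creep '[[[0.0004,-0.0004,0.0036,0.1,0,0,0.4],[0,0,0.0,0,0,0,0.4],[0,0,0,0,0,0,0.4]]]'; python3 -m creep '[[[0,0,0.0006,0,0,0,0.4],[0,0,0,0,0,0,0.4],[0,0,0,0,0,0,0.4]]]'
```

```text
time_s: 33.17
position: [461.4, -257.7, 182.6]
ee_rot: [0.001, 0.811, 0.585, -0.0]
ft_force: [0.7, 0.1, -1.2]
gripper_width: 48.8
time_s: 33.55
position: [461.4, -257.7, 182.2]
ee_rot: [0.001, 0.811, 0.585, -0.0]
ft_force: [-1.3, 0.5, -0.6]
gripper_width: 48.7
```

```bash
python3 -m creep '[[[0,0,0.0007,0,0,0,0.4],[0,0,0,0,0,0,0.4]]]'; python3 -m creep '[[[0,0,0,0,0,0,0.65],[0,0,0,0,0,0,0.75],[0,0,0,0,0,0,0.8],[0,0,-0.02,0,0,0,0.8],[0,0,-0.04,0,0,0,0.8],[0,0,-0.05,0,0,0,0.8],[0,0,0,0,0,0,0.8],[0,0,0,0,0,0,0.8]]]'
python3 - <<'E'
from h import *
s=get_state();p=read_camera('wrist');save(p,'w26'); delta(461,-257,300,71.6)
for k,z in [('case_mid',26),('case_pad_top',4),('ring_mid',19),('ring_pad_top',4)]:
    for d in cut_out(p,k)[:2]:
        if d['score']>.3 and d['pixels'].sum()>20: print(k,round(d['score'],2),d['bbox'],maskworld(p,d['pixels'],z,s))
E
```

```text
time_s: 33.8
position: [461.6, -257.7, 182.2]
ee_rot: [0.001, 0.811, 0.585, -0.001]
ft_force: [0.1, -1.0, -0.6]
gripper_width: 48.8
time_s: 34.8
position: [462.0, -256.8, 299.7]
ee_rot: [0.002, 0.81, 0.586, -0.0]
ft_force: [-0.5, 0.3, -0.4]
gripper_width: 68.1
delta [-0.0007 -0.0011 -0.0002] [0.21 0.13 0.13] pos [ 462.2 -256.7  299.8] yaw 71.73 w 68.5 t 34.85 minrows 0.025889695675204744
case_mid 0.95 [287.5, 160.7, 61.6, 77.7] (array([ 461.3, -255.9]), np.float64(66.5), [array([ 461.4, -256.2]), array([72.2, 50.2]), np.float64(71.7)])
case_pad_top 0.56 [273.7, 148.1, 86.9, 95.9] (array([ 463.6, -248. ]), np.float64(52.8), [array([ 460.2, -258.2]), array([92.3, 73.3]), np.float64(71.5)])
ring_mid 0.63 [190.6, 0.9, 57.1, 22.2] (array([439.5, -95.6]), np.float64(21.7), [array([438.7, -96.4]), array([12. , 41.8]), np.float64(71.8)])
ring_pad_top 0.57 [182.9, 3.8, 84.2, 33.6] (array([439.5, -99.7]), np.float64(32.4), [array([437.2, -98.2]), array([25.2, 66.5]), np.float64(71.8)])
ring_pad_top 0.51 [287.8, 161.3, 59.4, 78.2] (array([ 459.1, -262.5]), np.float64(72.9), [array([ 459.1, -262.8]), array([78.7, 55.5]), np.float64(71.7)])
```

View pics/w26.png

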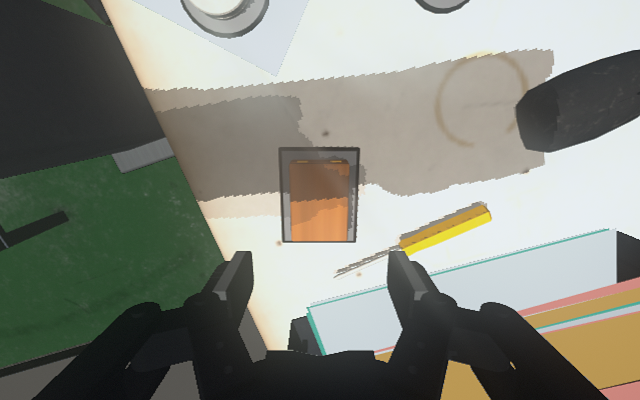

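The case lies square on the oblong pad, within about 2 mm and 0.2°. I'll check everything once more from the top camera before handing in.

Run:
```python
from h import *
p=read_camera('top'); im=p['frame'][150:270,260:500,::-1]; cv2.imwrite('pics/t2.png',cv2.resize(im,None,fx=3.3,fy=3.3,interpolation=cv2.INTER_CUBIC))
for k,z in [('bush_mid',22),('washer_part_mid',13),('ring_mid',19),('bush_pad_top',4),('washer_pad_top',4),('ring_pad_top',4),('fork_mid',15),('eraser_mid',12)]:
    for d in cut_out(p,k)[:2]:
        if d['score']>.3: print(k,round(d['score'],2),maskworld(p,d['pixels'],z,None)[:2])
```

```text
washer_part_mid 0.58 (array([ 604.1, -119.4]), np.float64(32.8))
ring_mid 0.76 (array([441.4, -75.9]), np.float64(44.5))
bush_pad_top 0.7 (array([569.6, 179.2]), np.float64(41.9))
ring_pad_top 0.56 (array([443.5, -78.2]), np.float64(67.8))
fork_mid 0.5 (array([604.3,  19.4]), np.float64(20.1))
eraser_mid 0.65 (array([465.9, 271.8]), np.float64(28.4))
```

View pics/t2.png

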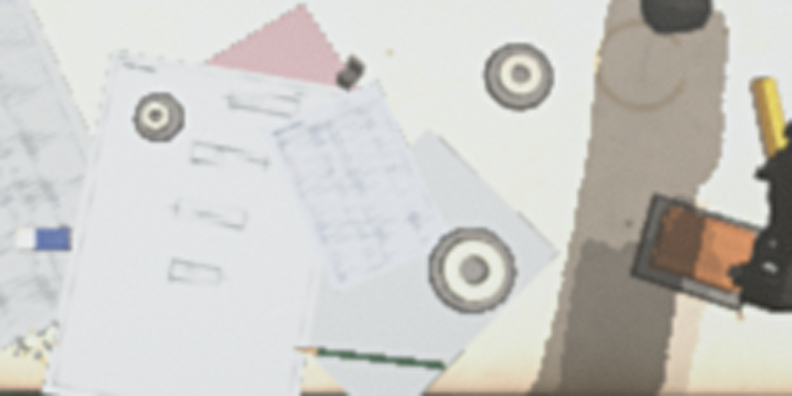

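All parts are on their pads, the fork and eraser haven't moved, and the gripper is clear.

```bash
python3 -c "
from plant import finish_job
print(finish_job())"
```

```text
the job is handed in; nothing more can be done
None
```

I took the stack apart from the top down and laid the bush, washer, ring gauge and case each on its own pad, one at a time. Each was let go before I took the next. I handed the job in at about 35 s of the 112 s allowed.

- **Placement:** in the close wrist pictures, each round part lay within about 2 mm of its pad centre. The case was within about 2 mm of its centre and 0.2° of square.
- **Bystanders:** the fork piece and eraser still stood where they were at the start in the final top view, to within a few mm of measuring scatter. The blue look-alike was never approached.
- **Gripper:** it was open and about 120 mm above the case at hand-in. All wrist forces read after moves were below 3 N.
- **Checks that disagreed or failed:**
    - The last top-view picture gave the washer and ring centres about 3 mm off the wrist estimates, which I put down to the coarser picture and the calibration.
    - The network missed the bush and the washer pad in that top view. Both showed in the picture, with the bush upright on its pad and the washer in the middle of its own.
    - The gripper width read 1 to 3 mm smaller than the parts' true sizes while holding them.

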